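# Run one batch of circuit breakers through the laser marking shuttle

### The job

The laser is still switched to marking, so first press the red shutter key on the console so that the green mark key pops up, then lay every circuit breaker from the bench flat into a nest of the carriage, toggles up and blue end towards the marking lens. Holding the red release button squeezed, slide the carriage all the way to its stop in front of the lens and let it lock there, turn the bezel of the dial gauge until its red zero mark lies under the pointer, and press the green mark key to mark the batch. Last, press the red shutter key again and, squeezing the release button, bring the loaded carriage all the way back to its loading end and let it lock there, leaving the cleaner bottle, screwdriver and lens cap where they are.

Things in the scene. Friction and masses are not known exactly. Their poses are not given: they have to be found in the camera images.
- station: fixed aluminium plate (top 12 mm above the bench) with guide rail and notched lock bar; beyond it stands the white marking head with black lens. Origin at bench height; x points away from the robot to the lens, y to the left along the rail, z up. The dial gauge is fixed face up at the rail's -y end. Plunger stem (top 37 mm above the bench) and case (48 mm across) lie below the bezel
- carriage (a joint): carriage (plate 114 x 316 mm, top 40 mm above the bench) on the rail, m: grows towards the station's -y, from 0 (loading end) to 0.133 before the lens, hard stops at both ends. Slides with about 4 N when released. Locked by a pin in notches 12 mm apart (1 mm play each way), from 0.0005 to 0.1325; stands anywhere from 0 to 0.05 at the start
- nest1 (a point): the centre of the floor of a nest (1 of 4, from the left, 80 mm apart) on the carriage, 40 mm above the bench; axes as the station's. It is 88 mm (x) by 60 mm (y), inside black fences 22 mm high; the fences between nests are 20 mm wide. Any breaker may go in any nest
- nest2 (a point): the centre of the floor of a nest (2 of 4, from the left, 80 mm apart) on the carriage, 40 mm above the bench; axes as the station's. It is 88 mm (x) by 60 mm (y), inside black fences 22 mm high; the fences between nests are 20 mm wide. Any breaker may go in any nest
- nest3 (a point): the centre of the floor of a nest (3 of 4, from the left, 80 mm apart) on the carriage, 40 mm above the bench; axes as the station's. It is 88 mm (x) by 60 mm (y), inside black fences 22 mm high; the fences between nests are 20 mm wide. Any breaker may go in any nest
- nest4 (a point): the centre of the floor of a nest (4 of 4, from the left, 80 mm apart) on the carriage, 40 mm above the bench; axes as the station's. It is 88 mm (x) by 60 mm (y), inside black fences 22 mm high; the fences between nests are 20 mm wide. Any breaker may go in any nest
- handle (a point): grip point of the squeeze handle (near side of the carriage, at its middle), 88 mm above the bench; axes as the station's; close along x. Fixed black grip 18 mm thick, 30 wide, top at 104, far face at x +17 mm; nearer the robot the red release button, 28 wide, from 68 to 104 mm high, near face at x -27 mm out, -17 squeezed (34 mm in all). 42 mm free behind the grip
- release (a joint): the red release button, m: 0 out (locked), 0.010 squeezed fully towards the fixed grip (+x). Spring 4 N rising to 8 N. The lock pin is clear of the notches from about 0.008; let go anywhere, it locks again at the next notch
- bezel_top (a point): centre of the top of the gauge's bezel, on the dial's vertical axis, 58 mm above the bench. The bezel is a black ring 58 mm across, 14 mm high; the white dial turns with it. Light friction (0.05 Nm), stays where left, no end stop near. Grip it across its rim from above; room all round for open fingers
- zero_mark (a point): point on the dial's red zero mark, 20 mm from the axis; turns with the bezel
- pointer_tip (a point): tip of the thin blue pointer, 20 mm from the axis, same height as zero_mark: the two points meet when the gauge reads zero. Moved only by the carriage pushing the plunger (0.4 rad per mm, clockwise from above, over the last few mm of travel). With the carriage at its stop it lies 0.3 to 2.6 rad clockwise of the zero mark as found
- console: fixed grey console 100 x 200 mm, 50 mm high; origin under its centre. Four square keys 26 mm wide in a row at x = 0: red (shutter) at y +57 mm, white (pilot) +19, blue (focus) -19, green (mark) -57. Key tops 67 mm above the bench when out, 57 when latched in. Interlocked: pressing one to the bottom latches it and lets the one that was in pop up
- key_shutter (a joint): travel of the red shutter key, m, down: 0 out, 0.010 latched in, 0.0125 at the bottom; press to the bottom to latch (the way down takes up to 6 or 7 N)
- key_pilot (a joint): travel of the white pilot key, m, down: 0 out, 0.010 latched in, 0.0125 at the bottom; press to the bottom to latch (the way down takes up to 6 or 7 N)
- key_focus (a joint): travel of the blue focus key, m, down: 0 out, 0.010 latched in, 0.0125 at the bottom; press to the bottom to latch (the way down takes up to 6 or 7 N)
- key_mark (a joint): travel of the green mark key, m, down: 0 out, 0.010 latched in, 0.0125 at the bottom; press to the bottom to latch (the way down takes up to 6 or 7 N)
- breaker1: white three-pole circuit breaker, about 0.33 kg, lying on its back, toggle up; origin under its centre. Body 82 mm (x) by 54 mm (y) by 50 mm high; on it the nose, 45 mm (x) by 54 mm, up to 68 mm, with the black toggle bar up to 78 mm. Its +x end bears a blue label strip. Take it across the 54 mm; its sides are flat up to 68 mm. Absent in some runs
- breaker2: white three-pole circuit breaker, about 0.33 kg, lying on its back, toggle up; origin under its centre. Body 82 mm (x) by 54 mm (y) by 50 mm high; on it the nose, 45 mm (x) by 54 mm, up to 68 mm, with the black toggle bar up to 78 mm. Its +x end bears a blue label strip. Take it across the 54 mm; its sides are flat up to 68 mm. Absent in some runs
- breaker3: white three-pole circuit breaker, about 0.33 kg, lying on its back, toggle up; origin under its centre. Body 82 mm (x) by 54 mm (y) by 50 mm high; on it the nose, 45 mm (x) by 54 mm, up to 68 mm, with the black toggle bar up to 78 mm. Its +x end bears a blue label strip. Take it across the 54 mm; its sides are flat up to 68 mm. Absent in some runs
- breaker4: white three-pole circuit breaker, about 0.33 kg, lying on its back, toggle up; origin under its centre. Body 82 mm (x) by 54 mm (y) by 50 mm high; on it the nose, 45 mm (x) by 54 mm, up to 68 mm, with the black toggle bar up to 78 mm. Its +x end bears a blue label strip. Take it across the 54 mm; its sides are flat up to 68 mm. Absent in some runs
- cleaner: white cleaner bottle with red cap, 54 mm across, 150 mm tall; not part of the job
- driver: screwdriver, 190 mm, lying; not part of the job
- lens_cap: black lens cap, 104 mm across, 16 mm high, lying; not part of the job
Mind the look-alikes: they are no part of the job. Leave any orange look-alike of the breaker3 alone.

How it is judged:
On the way, in this order (a step that is already met when the one before it is completed fails the run):
1. the red shutter key is latched in and the green mark key (and the others) are out (value of joint key_shutter above 0.0075 m and value of joint each of key_mark, key_pilot, key_focus below 0.003 m), for 0.2 s.
2. every breaker lies in a nest, toggle up, blue end to the lens, let go, the shutter key still in (all of step 1 and (horizontal distance between breaker1 and nest1 below 0.006 m or horizontal distance between breaker1 and nest2 below 0.006 m or horizontal distance between breaker1 and nest3 below 0.006 m or horizontal distance between breaker1 and nest4 below 0.006 m) and z of each of breaker1, breaker2, breaker3, breaker4 in the frame of nest1 below 0.006 m and angle between each of breaker1, breaker2, breaker3, breaker4's own z axis and vertical below 0.1 rad and x of handle in the frame of breaker1 below -0.05 m and (horizontal distance between breaker2 and nest1 below 0.006 m or horizontal distance between breaker2 and nest2 below 0.006 m or horizontal distance between breaker2 and nest3 below 0.006 m or horizontal distance between breaker2 and nest4 below 0.006 m) and x of handle in the frame of breaker2 below -0.05 m and (horizontal distance between breaker3 and nest1 below 0.006 m or horizontal distance between breaker3 and nest2 below 0.006 m or horizontal distance between breaker3 and nest3 below 0.006 m or horizontal distance between breaker3 and nest4 below 0.006 m) and x of handle in the frame of breaker3 below -0.05 m and (horizontal distance between breaker4 and nest1 below 0.006 m or horizontal distance between breaker4 and nest2 below 0.006 m or horizontal distance between breaker4 and nest3 below 0.006 m or horizontal distance between breaker4 and nest4 below 0.006 m) and x of handle in the frame of breaker4 below -0.05 m and contact force between each of breaker1, breaker2, breaker3, breaker4 and the fingers below 0.2 N), for 0.2 s.
3. the loaded carriage is at its stop in front of the lens with the release button out again (locked), the shutter key still in (all of step 1 and (horizontal distance between breaker1 and nest1 below 0.006 m or horizontal distance between breaker1 and nest2 below 0.006 m or horizontal distance between breaker1 and nest3 below 0.006 m or horizontal distance between breaker1 and nest4 below 0.006 m) and z of each of breaker1, breaker2, breaker3, breaker4 in the frame of nest1 below 0.006 m and angle between each of breaker1, breaker2, breaker3, breaker4's own z axis and vertical below 0.1 rad and x of handle in the frame of breaker1 below -0.05 m and (horizontal distance between breaker2 and nest1 below 0.006 m or horizontal distance between breaker2 and nest2 below 0.006 m or horizontal distance between breaker2 and nest3 below 0.006 m or horizontal distance between breaker2 and nest4 below 0.006 m) and x of handle in the frame of breaker2 below -0.05 m and (horizontal distance between breaker3 and nest1 below 0.006 m or horizontal distance between breaker3 and nest2 below 0.006 m or horizontal distance between breaker3 and nest3 below 0.006 m or horizontal distance between breaker3 and nest4 below 0.006 m) and x of handle in the frame of breaker3 below -0.05 m and (horizontal distance between breaker4 and nest1 below 0.006 m or horizontal distance between breaker4 and nest2 below 0.006 m or horizontal distance between breaker4 and nest3 below 0.006 m or horizontal distance between breaker4 and nest4 below 0.006 m) and x of handle in the frame of breaker4 below -0.05 m and value of joint carriage above 0.13 m and value of joint release below 0.003 m), for 0.2 s.
4. the gauge reads zero with the carriage locked at its stop, the shutter key still in (all of step 1 and distance between zero_mark and pointer_tip below 0.0035 m and value of joint carriage above 0.13 m and value of joint release below 0.003 m), for 0.2 s.
5. the green mark key is latched in and the red shutter key out, with the loaded carriage still locked at its stop and the gauge at zero (value of joint key_mark above 0.0075 m and value of joint each of key_shutter, key_pilot, key_focus, release below 0.003 m and value of joint carriage above 0.13 m and distance between zero_mark and pointer_tip below 0.0035 m and (horizontal distance between breaker1 and nest1 below 0.006 m or horizontal distance between breaker1 and nest2 below 0.006 m or horizontal distance between breaker1 and nest3 below 0.006 m or horizontal distance between breaker1 and nest4 below 0.006 m) and z of each of breaker1, breaker2, breaker3, breaker4 in the frame of nest1 below 0.006 m and angle between each of breaker1, breaker2, breaker3, breaker4's own z axis and vertical below 0.1 rad and x of handle in the frame of breaker1 below -0.05 m and (horizontal distance between breaker2 and nest1 below 0.006 m or horizontal distance between breaker2 and nest2 below 0.006 m or horizontal distance between breaker2 and nest3 below 0.006 m or horizontal distance between breaker2 and nest4 below 0.006 m) and x of handle in the frame of breaker2 below -0.05 m and (horizontal distance between breaker3 and nest1 below 0.006 m or horizontal distance between breaker3 and nest2 below 0.006 m or horizontal distance between breaker3 and nest3 below 0.006 m or horizontal distance between breaker3 and nest4 below 0.006 m) and x of handle in the frame of breaker3 below -0.05 m and (horizontal distance between breaker4 and nest1 below 0.006 m or horizontal distance between breaker4 and nest2 below 0.006 m or horizontal distance between breaker4 and nest3 below 0.006 m or horizontal distance between breaker4 and nest4 below 0.006 m) and x of handle in the frame of breaker4 below -0.05 m), for 0.2 s.
6. the red shutter key is latched in again, the carriage still at its stop (all of step 1 and value of joint carriage above 0.13 m and value of joint release below 0.003 m), for 0.2 s.
7. the loaded carriage is back at its loading end with the release button out (locked) (all of step 1 and value of joint carriage below 0.004 m and value of joint release below 0.003 m and (horizontal distance between breaker1 and nest1 below 0.006 m or horizontal distance between breaker1 and nest2 below 0.006 m or horizontal distance between breaker1 and nest3 below 0.006 m or horizontal distance between breaker1 and nest4 below 0.006 m) and z of each of breaker1, breaker2, breaker3, breaker4 in the frame of nest1 below 0.006 m and angle between each of breaker1, breaker2, breaker3, breaker4's own z axis and vertical below 0.1 rad and x of handle in the frame of breaker1 below -0.05 m and (horizontal distance between breaker2 and nest1 below 0.006 m or horizontal distance between breaker2 and nest2 below 0.006 m or horizontal distance between breaker2 and nest3 below 0.006 m or horizontal distance between breaker2 and nest4 below 0.006 m) and x of handle in the frame of breaker2 below -0.05 m and (horizontal distance between breaker3 and nest1 below 0.006 m or horizontal distance between breaker3 and nest2 below 0.006 m or horizontal distance between breaker3 and nest3 below 0.006 m or horizontal distance between breaker3 and nest4 below 0.006 m) and x of handle in the frame of breaker3 below -0.05 m and (horizontal distance between breaker4 and nest1 below 0.006 m or horizontal distance between breaker4 and nest2 below 0.006 m or horizontal distance between breaker4 and nest3 below 0.006 m or horizontal distance between breaker4 and nest4 below 0.006 m) and x of handle in the frame of breaker4 below -0.05 m), for 0.2 s.
At the end, for the whole second after the job is handed in: Every breaker flat (0.1 rad) in a nest (6 mm), blue end to the lens; carriage back at its loading end (under 4 mm), release button out (under 3 mm); red key in (over 7.5 mm), other keys out (under 3 mm); all at rest (all of step 7 and velocity of joint carriage between -0.005 and 0.005 m/s and linear speed of each of breaker1, breaker2, breaker3, breaker4 below 0.02 m/s); the robot touches nothing.
It fails at once if the cleaner bottle is pushed more than 25 mm away (distance of cleaner from where it was at the start of the episode above 0.025 m).
It fails at once if the screwdriver is pushed more than 25 mm away (distance of driver from where it was at the start of the episode above 0.025 m).
It fails at once if the lens cap is pushed more than 25 mm away (distance of lens_cap from where it was at the start of the episode above 0.025 m).
Of breaker1, breaker2, breaker3, breaker4 only 3 to 4 are there at a start; the rules pass over those that are not, and their reading is None.
At some moment in a run one of breaker1, breaker2, breaker3, breaker4 may be knocked a few centimetres aside while the robot is not near it.
It also fails if it takes over 195 s, if anything falls off the work surface, if the arm or the gripper's body presses on something with over 40 N, if the wrist force passes 120 N, or if a joint passes its speed limit or range.

### The arm

A 6-joint arm with a two-finger parallel gripper is mounted at the origin on the work surface. World frame = base frame: x ahead of the robot, y to its left, z up, the work surface at z = 0. Lengths are in m, angles in rad, forces in N, time in s.
With the tool pointing down it reaches from about 0.375 to 0.975 m from the base axis. Payload 3.8 kg.
Tool frame: the origin (TCP) lies midway between the tips of the shut fingers; the grasp point (between the pads) lies 19 mm behind it; x points along the fingers, z is the direction in which the jaws open and shut, and the axes are right-handed (so a half turn about x gives the same grasp; the last joint's range is limited). The gripper opens to 85 mm and grips with 20 to 120 N. Pads are 22 mm wide; open, the fingers measure 114 mm over their backs; the gripper's body (76 mm by 85 mm) begins 54 mm behind the grasp point. The pads swing forward as they close: fully open they stand 13 mm farther back than shut.
Start: joints at [-1.369, 0.264, 1.604, -0, 1.274, -0.037], TCP at [0.16, -0.656, 0.231] pointing down, gripper open.
Joint ranges: [-2.63, 2.63], [-0.94, 2.18], [0.31, 2.57], [-1.31, 4.45], [0, 2.66], [-2.55, 2.55]. Speed limits (rad/s): [2.57, 2.57, 3.14, 3.14, 3.14, 3.14].

### API

Orientations are given as a rotation vector (axis times angle).
In Python, from workcell import * gives the robot as it stands. The module is installed in compiled form; this text tells all that it offers.
- The arm moves only by the tool carry_out, never from a script. Its arguments are lists of equal length, an entry for each row: "offset": the shift along the tool's x, y, z in cm, a list of three; "delta_rot": the turn, a rotation vector about the tool's x, y, z in degrees, a list of three. A call has exactly 5 rows; each row shifts and turns the commanded pose from where the row before left it, along the tool's axes as they then stand; what a row does not reach is not made up. A row lasts 1/12 s, in which the tool goes at most 41.7 mm and 7.16 degrees, less where a joint would pass 70% of its speed; a pose out of reach is approached as far as the arm can. A call is refused whole if a number of a shift passes 4.17 or a number of a turn 7.16, either way. A call with a gripper value outside its range is refused whole. "fingers" is the opening, from -1 (shut) to 1 (fully open), set as the call begins (left out, the last holds). The fingers move at their own pace and stop on an object; "newtons" is the grip in N (left out, the last holds). Time passes only in rows, so rows that do not move let the fingers close, or fill a call up. It gives the time, the measured TCP pose, the force and the opening at its end, in the units of the state.
- read_state(): the state, without advancing time (a new reading comes with each control period).
- read_camera(name): name is "scene" or "top" or "wrist"; returns (picture, depth): 480x640x3 uint8, red, green, blue; 480x640 float32, m along the optical axis (not along the pixel's ray), 0 where there is no reading.
- get_calibration(name): a dict with "fx", "fy", "cx", "cy" (pixels), "R" (3x3) and "t" (3): a world point X has camera coordinates R X + t; the wrist camera has in their place "mount" (4x4, takes a point from camera to tool coordinates, whose origin is the TCP and whose axes are the tool frame's). Camera axes: x right, y down, z forward; pixel columns grow to the right and rows downward; lengths in m; the calibration is good to about 2 mm. A picture is of the moment at which its call begins: read the wrist's pose just before it. get_calibration takes no time and is no camera call.
- finish_job(): hands the job in, once; it reports no verdict.
The state is a dict: "time": time; "q": joint angles; "joint_vel": joint speeds; "joint_torque": joint torques, N m; "tool_pos": TCP position; "tcp_rot": TCP orientation; "wrist_force": force on the tool from outside, world axes, zero at the start; "torque": the same for the moment, N m; "width": opening from 0.0 (shut) to 1.0 (fully open).
Only numpy, scipy, OpenCV 4.12 (cv2) and the standard library are available. Lean on these libraries where they do the work, as an engineer would, in place of code of your own. Each camera call takes 0.05 s, during which the arm holds its last target. There are 200 camera calls.

## Working session

There is one attempt and no reset: what is moved stays moved. The work goes in short steps, Python scripts to look and compute and a tool call to move; the robot and the scene stay as the last step left them, time stands still between calls to the robot, and variables do not carry over. Pictures are saved under pics/ and viewed, about 12 in all and at most 16, crops included, and the job is handed in when it is done.

Besides the shell and the picture viewer there is one more tool, called after ">>>" as name(argument=value, ...), one argument or row to a line, values as JSON. carry_out: Moves the arm, as the interface text tells. Its arguments: {"type":"object","properties":{"offset":{"type":"array"},"delta_rot":{"type":"array"},"fingers":{"type":"number"},"newtons":{"type":"number"}},"required":["offset","delta_rot"]}

```bash
mkdir -p pics; python3 - <<'E'
from workcell import *
import cv2,numpy as np
s=read_state();print(s)
for n in("scene","top"):
    p,d=read_camera(n);np.savez(f"pics/{n}0.npz",p=p,d=d)
    cv2.imwrite(f"pics/{n}0.png",p[:,:,::-1]);print(n,get_calibration(n))
print(get_calibration("wrist"))
E
```

```text
{'time': 0.0, 'q': array([-1.36888081e+00,  2.64737755e-01,  1.60540774e+00, -9.10165851e-06,
        1.27370008e+00, -3.69005479e-02]), 'joint_vel': array([ 0.00040585, -0.00115017,  0.00020814,  0.00040235, -0.00221228,
        0.00116101]), 'joint_torque': array([ 1.09262321e-03, -5.15113485e+01, -3.67310214e+01,  1.97899544e-05,
        1.30919844e-02, -9.39390475e-06]), 'tool_pos': array([ 0.15951768, -0.65511046,  0.22995419]), 'tcp_rot': array([ 1.03296087,  1.31452396, -1.03053994]), 'wrist_force': array([ 0.05799163,  0.44324621, -0.38570678]), 'torque': array([-0.00326521, -0.05287484, -0.04073696]), 'width': 1.0011690433622276}
scene {'fx': 582.1141537443712, 'fy': 582.1141537443712, 'cx': 308.06375135571864, 'cy': 230.281370414224, 'R': array([[-0.80401236,  0.59460577, -0.00284652],
       [ 0.51118051,  0.68874539, -0.51412477],
       [-0.30374103, -0.41481776, -0.85771068]]), 't': array([ 0.43080364, -0.20900467,  1.55401749])}
top {'fx': 618.0662071706383, 'fy': 618.0662071706383, 'cx': 329.32829985085124, 'cy': 242.67451627638508, 'R': array([[ 1.16527032e-02, -9.99931937e-01,  5.79942856e-04],
       [-9.91044064e-01, -1.16262823e-02, -1.33028164e-01],
       [ 1.33025852e-01,  9.75388783e-04, -9.91112088e-01]]), 't': array([-0.03170847,  0.53040349,  1.50830271])}
{'fx': 346.45890943828476, 'fy': 346.45890943828476, 'cx': 325.17818674138374, 'cy': 241.76018589553846, 'mount': array([[ 4.71386642e-04, -2.95268491e-01,  9.55414201e-01,
        -1.43565450e-01],
       [-2.48356210e-04, -9.55414313e-01, -2.95268403e-01,
         7.47706580e-02],
       [ 9.99999858e-01, -9.80974692e-05, -5.23701307e-04,
        -9.22102892e-04],
       [ 0.00000000e+00,  0.00000000e+00,  0.00000000e+00,
         1.00000000e+00]])}
```

View pics/top0.png

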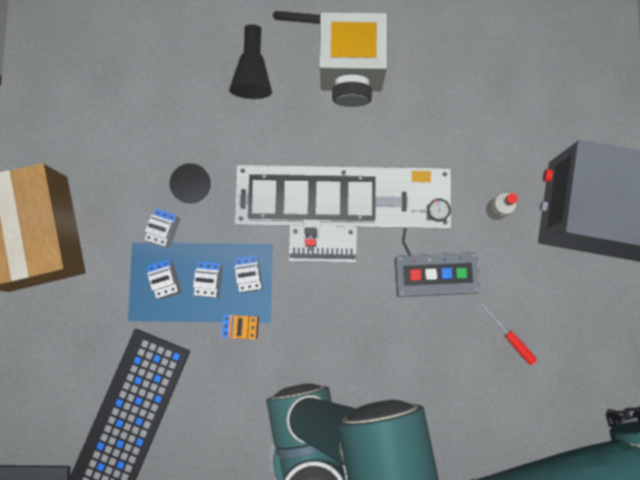

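View pics/scene0.png

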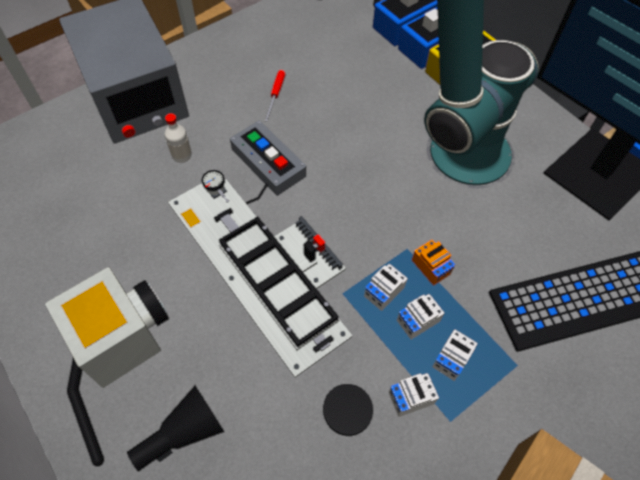

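```bash
cat > h.py <<'E'
import numpy as np,cv2
from workcell import *
from scipy.spatial.transform import Rotation as Ro
def pts(n,d,T=None):
    c=get_calibration(n);v,u=np.mgrid[:480,:640]
    P=np.stack([(u-c['cx'])/c['fx']*d,(v-c['cy'])/c['fy']*d,d],-1)
    if n=='wrist': 
        M=T@c['mount'];return P@M[:3,:3].T+M[:3,3]
    return (P-c['t'])@c['R']
def cast(n,u,v,z,T=None):
    c=get_calibration(n);r=np.array([(u-c['cx'])/c['fx'],(v-c['cy'])/c['fy'],1.])
    if n=='wrist':
        M=T@c['mount'];r=M[:3,:3]@r;o=M[:3,3]
    else: r=c['R'].T@r;o=-c['R'].T@c['t']
    return o+r*(z-o[2])/r[2]
def tool():
    s=read_state();T=np.eye(4);T[:3,:3]=Ro.from_rotvec(s['tcp_rot']).as_matrix();T[:3,3]=s['tool_pos'];return T
def hsv(p): return cv2.cvtColor(p,cv2.COLOR_RGB2HSV)
def mask(p,lo,hi): return cv2.inRange(hsv(p),np.array(lo),np.array(hi))
def blobs(m,amin=20):
    n,l,st,ce=cv2.connectedComponentsWithStats(m.astype(np.uint8))
    return [(st[i,4],ce[i],l==i) for i in range(1,n) if st[i,4]>=amin]
def wrist(name):
    T=tool();p,d=read_camera('wrist');np.savez(f'pics/{name}.npz',p=p,d=d,T=T)
    cv2.imwrite(f'pics/{name}.png',p[:,:,::-1]);return T,p,d
E
python3 - <<'E'
from h import *
f=np.load('pics/top0.npz');p,d=f['p'],f['d'];P=pts('top',d)
for nm,lo,hi in [('red',(0,150,90),(8,255,255)),('green',(50,120,60),(80,255,255)),('blue',(100,150,100),(120,255,255))]:
    for a,c,m in blobs(mask(p,lo,hi),12):
        q=np.median(P[m],0);print(nm,a,c.round(1),q.round(3))
H=P[...,2];m=(H>.035)&(d>0);m[:, :110]=0;m[:,290:]=0;m[:195]=0;m[345:]=0
for a,c,k in blobs(m):
    q=P[k];r=cv2.minAreaRect(q[:,:2].astype(np.float32)*1000);print('brk',a,c.round(1),np.percentile(q[:,2],[5,50,95]).round(3),np.round(r[0]),np.round(r[1]),r[2])
w=mask(p,(0,0,170),(180,60,255));w[:160]=0;w[240:]=0;w[:,:230]=0;w[:,460:]=0
for a,c,k in blobs(w,60):
    q=P[k];r=cv2.minAreaRect(q[:,:2].astype(np.float32)*1000);print('white',a,c.round(1),np.median(q,0).round(3),np.round(r[0]),np.round(r[1]),r[2])
E
```

```text
red 76 [548.5 174.7] [ 0.706 -0.573  0.054]
red 74 [511.6 198.2] [ 0.625 -0.449  0.15 ]
red 36 [310.1 242.3] [0.522 0.02  0.105]
red 99 [415.4 274.5] [ 0.45  -0.235  0.067]
red 321 [521.1 348.1] [ 0.276 -0.5    0.024]
green 102 [461.2 272.4] [ 0.459 -0.348  0.058]
blue 16 [160.9 213.1] [0.598 0.393 0.051]
blue 16 [168.  215.5] [0.592 0.377 0.051]
blue 105 [157.3 264.6] [0.471 0.4   0.05 ]
blue 69 [205.8 264.6] [0.472 0.279 0.051]
blue 110 [446.2 272.9] [ 0.456 -0.31   0.067]
blue 34 [224.8 319.4] [0.336 0.227 0.051]
blue 27 [224.3 331. ] [0.312 0.228 0.05 ]
blue 43 [175.4 356.1] [0.247 0.349 0.022]
blue 44 [156.3 358.2] [0.241 0.397 0.021]
blue 47 [137.2 360.2] [0.236 0.444 0.022]
blue 44 [157.  378.2] [0.193 0.392 0.022]
blue 47 [137.6 380.3] [0.188 0.439 0.02 ]
blue 45 [157.6 398.6] [0.144 0.389 0.022]
blue 46 [138.1 400.6] [0.138 0.435 0.022]
blue 48 [118.7 402.4] [0.134 0.483 0.021]
blue 47 [138.6 420.9] [0.091 0.432 0.021]
blue 48 [119.1 422.9] [0.085 0.479 0.021]
blue 46 [139.1 441.6] [0.042 0.428 0.022]
blue 48 [119.5 443.6] [0.037 0.475 0.022]
blue 52 [ 99.8 445.7] [0.031 0.5
[... 428 characters left out ...]
625
brk 802 [206.7 278.8] [0.045 0.062 0.078] [436. 275.] [57. 83.] 84.96888732910156
brk 781 [239.6 326.4] [0.045 0.064 0.078] [321. 191.] [84. 54.] 87.27679443359375
white 6609 [360.4 198.3] [ 0.657 -0.154  0.013] [532. -57.] [555. 413.] 89.67607879638672
white 725 [263.6 196.3] [0.646 0.141 0.04 ] [500.  84.] [407.  80.] 21.301748275756836
white 763 [295.7 197.1] [0.644 0.06  0.041] [505.  37.] [375.  68.] 9.444050788879395
white 754 [327.7 197.7] [ 0.644 -0.021  0.04 ] [506. -21.] [361.  58.] 0.6041147708892822
white 772 [359.8 198.1] [ 0.643 -0.101  0.041] [505. -83.] [ 65. 370.] 82.66154479980469
white 219 [438.8 209.4] [ 0.615 -0.297  0.055] [ 472. -177.] [ 41. 416.] 50.06763458251953
```

```bash
cat >> h.py <<'E'
def go(x,y,z,jaw=None):
    """print turn (deg, tool) and shift (cm) in present and turned tool axes; jaw = direction of tool z in deg (mod 180)"""
    T=tool();R=T[:3,:3];cur=np.degrees(np.arctan2(R[1,2],R[0,2]))
    if jaw is None: a=cur
    else: a=jaw+180*np.round((cur-jaw)/180)
    c,s=np.cos(np.radians(a)),np.sin(np.radians(a))
    X=np.array([0,0,-1.]);Z=np.array([c,s,0]);G=np.stack([X,np.cross(Z,X),Z],1)
    dp=(np.array([x,y,z])-T[:3,3])*100;q=read_state()['q']
    print('at',T[:3,3].round(4),'jaw %.1f q6 %.2f'%(cur,q[5]),'turn',np.degrees(Ro.from_matrix(R.T@G).as_rotvec()).round(1),'now',(R.T@dp).round(2),'after',(G.T@dp).round(2))
E
python3 - <<'E'
from h import *
print(tool().round(3))
go(.450,-.235,.09)
E
```

```text
[[-0.     0.972  0.237  0.16 ]
 [ 0.002  0.237 -0.972 -0.655]
 [-1.     0.    -0.002  0.23 ]
 [ 0.     0.     0.     1.   ]]
at [ 0.1595 -0.6552  0.2301] jaw -76.3 q6 -0.04 turn [-0.  -0.1 -0. ] now [ 14.08  38.16 -33.93] after [ 14.01  38.16 -33.96]
```

>>> carry_out(
  offset=[
    [0.6,2.5,-2.3],
    [0.6,2.5,-2.3],
    [0.6,2.5,-2.3],
    [0.6,2.5,-2.3],
    [0.6,2.5,-2.3],
  ],
  delta_rot=[
    [0,0,0],
    [0,0,0],
    [0,0,0],
    [0,0,0],
    [0,0,0],
  ],
  fingers=-1,
  newtons=40,
)

```text
time: 0.52
tool_pos: [0.2543, -0.5128, 0.2003]
tcp_rot: [1.033, 1.313, -1.032]
wrist_force: [0.2, -0.4, -0.0]
width: 0.303
```

>>> carry_out(
  offset=[
    [0.6,2.6,-2.3],
    [0.6,2.6,-2.3],
    [0.6,2.6,-2.3],
    [0.6,2.6,-2.3],
    [0.6,2.6,-2.3],
  ],
  delta_rot=[
    [0,0,0],
    [0,0,0],
    [0,0,0],
    [0,0,0],
    [0,0,0],
  ],
)

```text
time: 0.93
tool_pos: [0.3534, -0.3703, 0.1706]
tcp_rot: [1.032, 1.313, -1.032]
wrist_force: [0.2, -0.7, -0.4]
width: 0.002
```

>>> carry_out(
  offset=[
    [0.6,2.6,-2.2],
    [0.6,2.6,-2.2],
    [0.6,2.6,-2.2],
    [0.6,2.6,-2.2],
    [0.6,2.3,-2.1],
  ],
  delta_rot=[
    [0,0,0],
    [0,0,0],
    [0,0,0],
    [0,0,0],
    [0,0,0],
  ],
)

```text
time: 1.35
tool_pos: [0.4513, -0.2342, 0.1408]
tcp_rot: [1.032, 1.313, -1.031]
wrist_force: [1.4, -0.1, -0.5]
width: -0.0
```

```bash
python3 - <<'E'
from h import *
go(.450,-.235,.075)
T,p,d=wrist('w1')
P=pts('wrist',d,T)
for nm,lo,hi in [('red',(0,150,90),(8,255,255)),('green',(50,120,60),(80,255,255)),('blue',(100,150,100),(120,255,255))]:
    for a,c,m in blobs(mask(p,lo,hi),100):
        print(nm,a,c.round(1),np.median(P[m],0).round(4))
E
```

```text
at [ 0.4513 -0.2342  0.1408] jaw -76.3 q6 0.80 turn [ 0. -0.  0.] now [ 6.58 -0.14  0.04] after [ 6.58 -0.14  0.04]
red 1594 [324.1 252.7] [ 0.4508 -0.2324  0.0674]
green 1421 [481.5 276.3] [ 0.457  -0.3453  0.0577]
blue 1527 [433.8 272.3] [ 0.4549 -0.3076  0.0674]
```

>>> carry_out(
  offset=[
    [3.5,0,0],
    [2.5,0,0],
    [1.0,0,0],
    [0.6,0,0],
    [0.6,0,0],
  ],
  delta_rot=[
    [0,0,0],
    [0,0,0],
    [0,0,0],
    [0,0,0],
    [0,0,0],
  ],
)

```text
time: 1.82
tool_pos: [0.4503, -0.2361, 0.0591]
tcp_rot: [1.032, 1.314, -1.032]
wrist_force: [-0.9, 0.5, 1.1]
width: 0.002
```

>>> carry_out(
  offset=[
    [0.4,0,0],
    [0.15,0,0],
    [0,0,0],
    [0,0,0],
    [0,0,0],
  ],
  delta_rot=[
    [0,0,0],
    [0,0,0],
    [0,0,0],
    [0,0,0],
    [0,0,0],
  ],
)

```text
time: 2.23
tool_pos: [0.4513, -0.2369, 0.0547]
tcp_rot: [1.031, 1.31, -1.031]
wrist_force: [-1.5, -0.4, 1.0]
width: 0.002
```

>>> carry_out(
  offset=[
    [-1,0,0],
    [-3.5,0,0],
    [-3.5,0,0],
    [-3.5,0,0],
    [-3.5,0,0],
  ],
  delta_rot=[
    [0,0,0],
    [0,0,0],
    [0,0,0],
    [0,0,0],
    [0,0,0],
  ],
  fingers=1,
)

```text
time: 2.65
tool_pos: [0.4505, -0.236, 0.2062]
tcp_rot: [1.032, 1.312, -1.031]
wrist_force: [-0.2, 0.1, 0.8]
width: 0.707
```

```bash
python3 - <<'E'
from h import *
T,p,d=wrist('w2')
P=pts('wrist',d,T)
for nm,lo,hi in [('red',(0,150,90),(8,255,255)),('green',(50,120,60),(80,255,255)),('blue',(100,150,100),(120,255,255))]:
    for a,c,m in blobs(mask(p,lo,hi),100):
        print(nm,a,c.round(1),np.median(P[m],0).round(4))
go(.451,.174,.20,100)
E
```

```text
red 882 [323.8 226.4] [ 0.4489 -0.2342  0.058 ]
green 927 [454.2 252.4] [ 0.4551 -0.3484  0.0675]
blue 905 [411.4 244.9] [ 0.453  -0.3104  0.0675]
at [ 0.4548 -0.2385  0.2148] jaw -76.3 q6 0.80 turn [ 3.7  0.5 -0.6] now [  1.18   9.38 -40.18] after [  1.48   6.79 -40.68]
```

>>> carry_out(
  offset=[
    [-0.6,2.1,-2.8],
    [-0.6,2.1,-2.8],
    [-0.6,2.1,-2.8],
    [-0.6,2.1,-2.8],
    [-0.6,2.1,-2.8],
  ],
  delta_rot=[
    [0,0,0],
    [0,0,0],
    [0,0,0],
    [0,0,0],
    [0,0,0],
  ],
  fingers=0.6,
)

```text
time: 3.12
tool_pos: [0.5201, -0.0739, 0.235]
tcp_rot: [1.032, 1.311, -1.031]
wrist_force: [1.5, -0.5, -0.2]
width: 0.796
```

>>> carry_out(
  offset=[
    [-0.6,2.1,-2.8],
    [-0.6,2.1,-2.8],
    [-0.6,2.1,-2.8],
    [0,0,0],
    [0,0,0],
  ],
  delta_rot=[
    [0,0,0],
    [0,0,0],
    [0,0,0],
    [7,0,0],
    [7,0,0],
  ],
)

```text
time: 3.53
tool_pos: [0.562, 0.0236, 0.2531]
tcp_rot: [1.216, 1.204, -1.213]
wrist_force: [-0.5, -0.6, -0.9]
width: 0.801
```

>>> carry_out(
  offset=[
    [0,0,0],
    [0,0,0],
    [0,0,0],
    [0,0,0],
    [0,0,0],
  ],
  delta_rot=[
    [0,0,0],
    [0,0,0],
    [0,0,0],
    [0,0,0],
    [0,0,0],
  ],
)

```text
time: 3.95
tool_pos: [0.5607, 0.0208, 0.2518]
tcp_rot: [1.213, 1.207, -1.213]
wrist_force: [0.5, -0.8, -0.6]
width: 0.796
```

```bash
python3 - <<'E'
from h import *
go(.451,.174,.20,100)
T,p,d=wrist('w3')
P=pts('wrist',d,T)
# fence tops
m=(abs(P[...,2]-.062)<.004)&(hsv(p)[...,2]<90)&(abs(P[...,0]-.64)<.09)
for a,c,k in blobs(m,500):
    q=P[k];r=cv2.minAreaRect(q[:,:2].astype(np.float32)*1000);print('fence',a,c.round(1),np.median(q[:,2]),np.round(r[0],1),np.round(r[1],1),r[2])
w=mask(p,(0,0,150),(180,70,255))
for a,c,k in blobs((w>0)&(abs(P[...,2]-.04)<.006),400):
    q=P[k];r=cv2.minAreaRect(q[:,:2].astype(np.float32)*1000);print('nest',a,c.round(1),np.median(q,0).round(4),np.round(r[0],1),np.round(r[1],1),r[2])
r=mask(p,(0,150,90),(8,255,255))
for a,c,k in blobs(r,50): print('red',a,c,np.median(P[k],0).round(4),np.percentile(P[k],[2,98],axis=0).round(4))
E
```

```text
at [0.5607 0.0208 0.2518] jaw -90.3 q6 1.57 turn [-10.3  -0.   -0. ] now [  5.18 -11.05 -15.26] after [  5.18  -8.15 -16.99]
fence 16824 [323.4 122.9] 0.06276687056692609 [640.4  21.1] [315.7 108.9] 89.5798110961914
nest 5328 [198.9 126.4] [0.644  0.1439 0.041 ] [641.4 144.1] [55.5 87.2] 89.61858367919922
nest 5785 [283.9 126.3] [0.6435 0.0614 0.0409] [641.   61.5] [59.3 87.3] 89.54826354980469
nest 5782 [367.3 126.4] [ 0.6431 -0.0195  0.0408] [640.2 -19.6] [59.4 88. ] 89.64188385009766
nest 5330 [452.2 127.2] [ 0.6418 -0.102   0.0408] [ 639.6 -102. ] [55.3 88.2] 89.7376937866211
red 502 [325.2310757  265.96613546] [0.5225 0.022  0.1045] [[0.5145 0.0086 0.1017]
 [0.5294 0.0347 0.106 ]]
red 541 [559.82624769 311.7948244 ] [ 0.4501 -0.2327  0.0576] [[ 0.4331 -0.247   0.051 ]
 [ 0.4616 -0.2214  0.0594]]
```

View pics/w3.png

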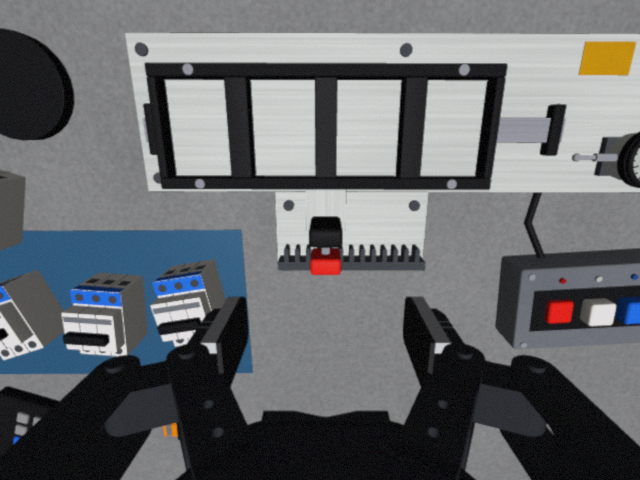

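>>> carry_out(
  offset=[
    [0,0,0],
    [0,0,0],
    [1,-1.6,-3.4],
    [1,-1.6,-3.4],
    [1,-1.6,-3.4],
  ],
  delta_rot=[
    [-5,0,0],
    [-5,0,0],
    [0,0,0],
    [0,0,0],
    [0,0,0],
  ],
)

```text
time: 4.42
tool_pos: [0.496, 0.1139, 0.2216]
tcp_rot: [1.086, 1.283, -1.085]
wrist_force: [0.4, 1.0, 0.0]
width: 0.804
```

>>> carry_out(
  offset=[
    [1,-1.6,-3.4],
    [1,-1.6,-3.4],
    [0,0,0],
    [0,0,0],
    [0,0,0],
  ],
  delta_rot=[
    [0,0,0],
    [0,0,0],
    [0,0,0],
    [0,0,0],
    [0,0,0],
  ],
)

```text
time: 4.83
tool_pos: [0.4538, 0.1753, 0.2021]
tcp_rot: [1.083, 1.284, -1.082]
wrist_force: [0.1, -1.0, 0.1]
width: 0.805
```

```bash
cat >> h.py <<'E'
def brk(P,d,zb=0.):
    """upright rects of things 44-82 mm above base height zb -> centre, yaw"""
    m=(P[...,2]>zb+.040)&(P[...,2]<zb+.082)&(d>0)
    m=cv2.morphologyEx(m.astype(np.uint8),cv2.MORPH_OPEN,np.ones((3,3)))
    for a,c,k in blobs(m,400):
        q=P[k];r=cv2.minAreaRect(q[:,:2].astype(np.float32)*1000)
        (w,h),a2=r[1],r[2]
        yaw=a2 if w>h else a2-90
        yaw=(yaw+90)%180-90
        print('brk',a,c.round(),np.round(r[0],1),np.round([w,h],1),'yaw %.1f'%yaw)
E
python3 - <<'E'
from h import *
T,p,d=wrist('w4')
go(.451,.174,.033,100)
P=pts('wrist',d,T);brk(P,d)
w=mask(p,(95,140,80),(125,255,255))
for a,c,k in blobs((w>0)&(P[...,2]>.03),150):
    q=P[k];r=cv2.minAreaRect(q[:,:2].astype(np.float32)*1000);print('blue',a,c.round(),np.median(q,0).round(4),r)
E
```

```text
at [0.4543 0.1749 0.2024] jaw -80.3 q6 1.72 turn [-0.3  0.  -0.1] now [16.94 -0.37  0.03] after [16.94 -0.34  0.03]
brk 9423 [61. 44.] [561.5 395.5] [56.  82.8] yaw -18.3
brk 24468 [511.  56.] [590.4  57.4] [115.9 241.1] yaw -80.2
brk 7520 [ 80. 204.] [433.9 385. ] [82.4 56.7] yaw 18.3
brk 6212 [209. 223.] [434.  275.9] [54.3 82.7] yaw -4.9
brk 5800 [325. 226.] [448.9 175.9] [82.7 54.1] yaw 9.4
brk 4881 [285. 352.] [319.2 192.8] [82.1 55.4] yaw 87.2
blue 551 [91.  8.] [0.586  0.3736 0.0515] ((562.4583740234375, 290.7553405761719), (215.68972778320312, 16.40205192565918), 72.46292114257812)
blue 1057 [ 69. 168.] [0.4653 0.3947 0.0515] ((494.5771789550781, 306.4865417480469), (16.61075782775879, 243.9089813232422), 18.32430076599121)
blue 1039 [215. 190.] [0.4678 0.2731 0.0513] ((482.4168701171875, 239.19232177734375), (39.04802703857422, 128.9842987060547), 24.763357162475586)
blue 907 [325. 192.] [0.4813 0.1802 0.0514] ((500.2009582519531, 183.91195678710938), (54.780555725097656, 53.368682861328125), 8.795687675476074)
blue 599 [252. 346.] [0.3232 0.2245 0.0513] ((410.83551025390625, 213.73634338378906), (18.926176071166992, 237.1759796142578), 82.46710205078125)
```

View pics/w4.png

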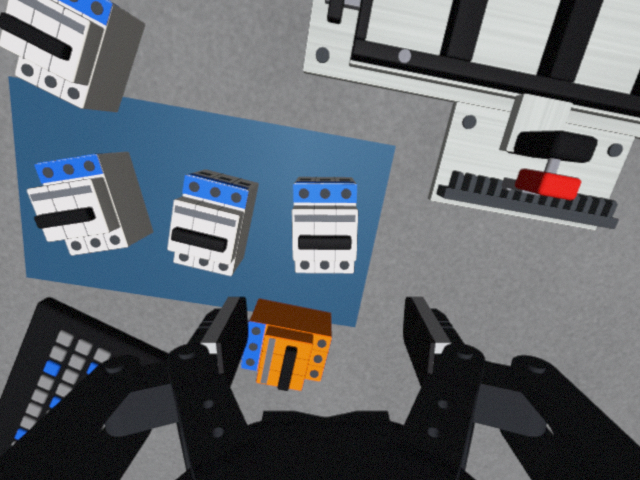

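>>> carry_out(
  offset=[
    [3,-0.5,-0.2],
    [4,0,0],
    [4,0,0],
    [3,0,0],
    [2,0,0],
  ],
  delta_rot=[
    [0,0,0],
    [0,0,0],
    [0,0,0],
    [0,0,0],
    [0,0,0],
  ],
)

```text
time: 5.3
tool_pos: [0.4474, 0.1745, 0.0389]
tcp_rot: [1.083, 1.285, -1.088]
wrist_force: [-0.1, 0.8, -0.0]
width: 0.8
```

>>> carry_out(
  offset=[
    [0.9,0,0],
    [0,0,0],
    [0,0,0],
    [0,0,0],
    [0,0,0],
  ],
  delta_rot=[
    [0,0,0],
    [0,0,0],
    [0,0,0],
    [0,0,0],
    [0,0,0],
  ],
)

```text
time: 5.72
tool_pos: [0.4503, 0.1769, 0.0349]
tcp_rot: [1.087, 1.282, -1.081]
wrist_force: [0.4, 0.1, 0.0]
width: 0.801
```

>>> carry_out(
  offset=[
    [0,0,0],
    [0,0,0],
    [0,0,0],
    [0,0,0],
    [0,0,0],
  ],
  delta_rot=[
    [0,0,0],
    [0,0,0],
    [0,0,0],
    [0,0,0],
    [0,0,0],
  ],
  fingers=-1,
  newtons=50,
)

```text
time: 6.13
tool_pos: [0.4499, 0.1768, 0.0347]
tcp_rot: [1.085, 1.282, -1.081]
wrist_force: [-0.2, -1.7, 5.7]
width: 0.624
```

>>> carry_out(
  offset=[
    [-1,0,0],
    [-3,0,0],
    [-3.5,0,0],
    [-4,0,0],
    [-4,0,0],
  ],
  delta_rot=[
    [0,0,0],
    [0,0,0],
    [0,0,0],
    [0,0,0],
    [0,0,0],
  ],
)

```text
time: 6.55
tool_pos: [0.4462, 0.1761, 0.1885]
tcp_rot: [1.082, 1.286, -1.086]
wrist_force: [1.1, 1.3, -3.8]
width: 0.619
```

```bash
python3 - <<'E'
from h import *
print(read_state()['width'])
go(.6396,-.099,.20,89.6)
E
```

```text
0.6186741286925004
at [0.4462 0.1761 0.1885] jaw -80.3 q6 1.73 turn [10.1  0.   0.2] now [-1.19 14.42 30.38] after [-1.15 19.53 27.38]
```

>>> carry_out(
  offset=[
    [0,0,0],
    [0,0,0],
    [0,2,2.7],
    [0,2,2.7],
    [0,2,2.7],
  ],
  delta_rot=[
    [5,0,0],
    [5,0,0],
    [0,0,0],
    [0,0,0],
    [0,0,0],
  ],
)

```text
time: 6.97
tool_pos: [0.5071, 0.0949, 0.1879]
tcp_rot: [1.211, 1.208, -1.212]
wrist_force: [1.0, 0.6, -4.4]
width: 0.625
```

>>> carry_out(
  offset=[
    [0,2,2.7],
    [0,2,2.7],
    [0,2,2.8],
    [0,2,2.8],
    [0,2,2.8],
  ],
  delta_rot=[
    [0,0,0],
    [0,0,0],
    [0,0,0],
    [0,0,0],
    [0,0,0],
  ],
)

```text
time: 7.38
tool_pos: [0.6066, -0.0445, 0.1874]
tcp_rot: [1.213, 1.208, -1.214]
wrist_force: [0.5, 0.3, -4.2]
width: 0.625
```

>>> carry_out(
  offset=[
    [0,1.8,2.7],
    [0,1.5,2.7],
    [0,0,0],
    [0,0,0],
    [0,0,0],
  ],
  delta_rot=[
    [0,0,0],
    [0,0,0],
    [0,0,0],
    [0,0,0],
    [0,0,0],
  ],
)

```text
time: 7.8
tool_pos: [0.6386, -0.0971, 0.187]
tcp_rot: [1.213, 1.209, -1.215]
wrist_force: [0.2, -0.0, -3.9]
width: 0.624
```

```bash
python3 - <<'E'
from h import *
go(.6396,-.099,.19,89.6)
T,p,d=wrist('w5')
P=pts('wrist',d,T);brk(P,d,T[2,3]-.035)
m=(abs(P[...,2]-.062)<.004)&(hsv(p)[...,2]<90)&(abs(P[...,0]-.64)<.09)
for a,c,k in blobs(m,500):
    q=P[k];r=cv2.minAreaRect(q[:,:2].astype(np.float32)*1000);print('fence',a,c.round(1),np.round(r[0],1),np.round(r[1],1),r[2])
w=mask(p,(0,0,150),(180,70,255))
for a,c,k in blobs((w>0)&(abs(P[...,2]-.04)<.006),400):
    q=P[k];r=cv2.minAreaRect(q[:,:2].astype(np.float32)*1000);print('nest',a,c.round(1),np.round(r[0],1),np.round(r[1],1),r[2])
E
```

```text
at [ 0.6386 -0.0971  0.187 ] jaw -90.4 q6 1.39 turn [ 0.  -0.1  0.1] now [-0.3   0.1   0.18] after [-0.3   0.11  0.19]
brk 29066 [325. 317.] [637.2 -96.5] [81.1 83.2] yaw -0.5
fence 15870 [161.1 216.1] [640.4  21.3] [316.2 110. ] 89.61980438232422
fence 688 [564.4 258.9] [ 612.3 -294.7] [55.5 56.1] 65.59471130371094
nest 792 [196.7 156.6] [696.1  15.3] [304.6   2.1] 89.70941925048828
nest 4932 [ 40.  222.3] [639.6 149.6] [45.6 86.3] 89.46621704101562
nest 5652 [136.8 222.3] [639.1  66.2] [51.8 86.1] 89.57063293457031
nest 5787 [230.6 219.8] [638.6 -17. ] [57.1 86. ] 89.47526550292969
nest 2282 [328.9 190.4] [667.9 -99.5] [60.  26.5] 89.39722442626953
```

View pics/w5.png

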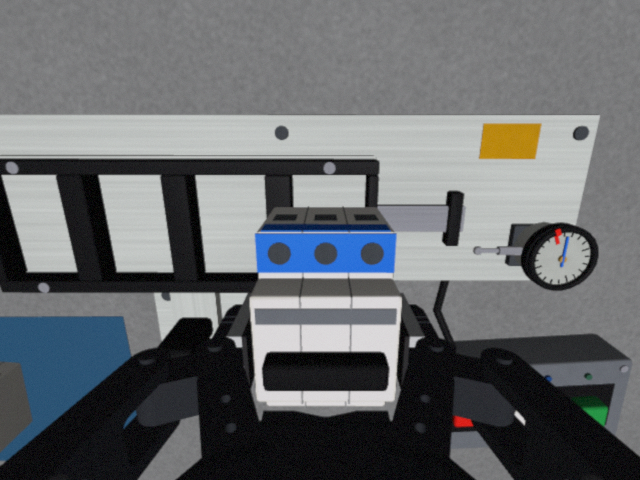

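```bash
python3 - <<'E'
from h import *
f=np.load('pics/w5.npz');p,d,T=f['p'],f['d'],f['T'];P=pts('wrist',d,T)
w=mask(p,(95,140,80),(125,255,255))>0
for a,c,k in blobs(w&(P[...,2]>.1),1500):
    q=P[k];print(a,q.min(0),q.max(0),np.percentile(q,[1,50,99],axis=0).round(4))
m=(P[...,2]>.17)&(P[...,2]<.24)&(mask(p,(0,0,150),(180,60,255))>0)
for a,c,k in blobs(m,1500):
    q=P[k];print(a,np.percentile(q,[1,50,99],axis=0).round(4))
m=(P[...,2]>.13)&(abs(P[...,1]+.097)<.02)&(P[...,2]<.25)
q=P[m];print(np.percentile(q,[.2,99.8],axis=0).round(4))
E
```

```text
4132 [ 0.66084999 -0.12345546  0.20149207] [ 0.71347174 -0.06961503  0.33039373] [[ 0.6617 -0.1229  0.2021]
 [ 0.67   -0.0968  0.2035]
 [ 0.6772 -0.0701  0.2051]]
8712 [[ 0.5968 -0.1227  0.2027]
 [ 0.6423 -0.0967  0.221 ]
 [ 0.6592 -0.0701  0.2224]]
[[ 0.5964 -0.1169  0.1559]
 [ 0.6785 -0.0771  0.2322]]
```

>>> carry_out(
  offset=[
    [1,0.25,0.24],
    [3,0,0],
    [2,0,0],
    [0,0,0],
    [1.5,0,0],
  ],
  delta_rot=[
    [0,0,0],
    [0,0,0],
    [0,0,0],
    [0,0,0],
    [0,0,0],
  ],
)

```text
time: 8.27
tool_pos: [0.6425, -0.0991, 0.1138]
tcp_rot: [1.213, 1.206, -1.211]
wrist_force: [1.5, 0.2, -2.6]
width: 0.625
```

>>> carry_out(
  offset=[
    [1,0,0],
    [1,0,0],
    [0.8,0,0],
    [0.6,0,0],
    [0,0,0],
  ],
  delta_rot=[
    [0,0,0],
    [0,0,0],
    [0,0,0],
    [0,0,0],
    [0,0,0],
  ],
)

```text
time: 8.68
tool_pos: [0.641, -0.0997, 0.0772]
tcp_rot: [1.212, 1.209, -1.215]
wrist_force: [-0.3, 0.2, -4.5]
width: 0.623
```

```bash
python3 - <<'E'
from h import *
go(.642,-.099,.0745,89.6); print(read_state()['wrist_force'])
E
```

```text
at [ 0.641  -0.0997  0.0772] jaw -90.3 q6 1.38 turn [ 0.1 -0.   0.1] now [ 0.27  0.1  -0.07] after [ 0.27  0.1  -0.07]
[-0.25080684  0.17968817 -4.54000706]
```

>>> carry_out(
  offset=[
    [0.2,0,0],
    [0,0,0],
    [0,0,0],
    [0,0,0],
    [0,0,0],
  ],
  delta_rot=[
    [0,0,0],
    [0,0,0],
    [0,0,0],
    [0,0,0],
    [0,0,0],
  ],
  fingers=0.45,
)

```text
time: 9.1
tool_pos: [0.643, -0.1002, 0.078]
tcp_rot: [1.214, 1.205, -1.212]
wrist_force: [0.3, 0.2, 0.8]
width: 0.722
```

>>> carry_out(
  offset=[
    [-1,0,0],
    [-3,0,0],
    [-4,0,0],
    [-4,0,0],
    [0,0,0],
  ],
  delta_rot=[
    [0,0,0],
    [0,0,0],
    [0,0,0],
    [0,0,0],
    [0,0,0],
  ],
)

```text
time: 9.52
tool_pos: [0.648, -0.1011, 0.2087]
tcp_rot: [1.219, 1.192, -1.202]
wrist_force: [2.7, 0.4, 1.7]
width: 0.725
```

>>> carry_out(
  offset=[
    [0,-1.6,-2.9],
    [0,-1.6,-2.9],
    [0,-1.6,-2.9],
    [0,-1.6,-2.9],
    [0,-1.6,-2.9],
  ],
  delta_rot=[
    [0,0,0],
    [0,0,0],
    [0,0,0],
    [0,0,0],
    [0,0,0],
  ],
  fingers=0.6,
)

```text
time: 9.93
tool_pos: [0.5624, 0.0465, 0.1979]
tcp_rot: [1.215, 1.205, -1.213]
wrist_force: [-0.2, 0.2, -0.5]
width: 0.802
```

>>> carry_out(
  offset=[
    [0,-1.6,-2.9],
    [0,-1.6,-2.9],
    [0,-1.6,-2.9],
    [0,-1.6,-2.9],
    [0,-1.6,-2.9],
  ],
  delta_rot=[
    [0,0,0],
    [0,0,0],
    [0,0,0],
    [0,0,0],
    [0,0,0],
  ],
)

```text
time: 10.35
tool_pos: [0.4831, 0.1922, 0.1979]
tcp_rot: [1.215, 1.206, -1.212]
wrist_force: [0.3, 0.3, -0.1]
width: 0.8
```

>>> carry_out(
  offset=[
    [0,-1.6,-2.9],
    [0,-1.6,-2.9],
    [0,0,0],
    [0,0,0],
    [0,0,0],
  ],
  delta_rot=[
    [0,0,0],
    [0,0,0],
    [5,0,0],
    [0,0,0],
    [0,0,0],
  ],
)

```text
time: 10.77
tool_pos: [0.4522, 0.2494, 0.1976]
tcp_rot: [1.276, 1.165, -1.274]
wrist_force: [-0.1, 0.1, 0.1]
width: 0.802
```

```bash
python3 - <<'E'
from h import *
T,p,d=wrist('w6')
P=pts('wrist',d,T);brk(P,d)
go(.434,.276,.0345,85.1)
pt,dt=read_camera('top');Q=pts('top',dt);brk(Q,dt);print('nest');Q[...,0][abs(Q[...,0]-.64)>.08]=9;m=(Q[...,2]>.075)&(Q[...,0]<1)&(Q[...,1]<.2)&(Q[...,1]>-.2)
for a,c,k in blobs(m,200): print(c,cv2.minAreaRect(Q[k][:,:2].astype(np.float32)*1000),np.percentile(Q[k][:,2],[5,50,98]))
E
```

```text
brk 11738 [538.  31.] [577.4  93.5] [177.6  64.7] yaw 84.7
brk 9347 [125. 103.] [561.4 396. ] [55.6 82.8] yaw -17.1
brk 548 [607. 120.] [519.5  28.5] [20.8 15.6] yaw 66.6
brk 5721 [297. 245.] [433.7 276.4] [53.7 83.1] yaw -5.0
brk 6381 [174. 257.] [433.8 384.7] [82.9 55.6] yaw 18.9
brk 3437 [383. 356.] [319.8 204.6] [59.6 55.5] yaw 88.1
at [0.4525 0.2489 0.1974] jaw -95.2 q6 2.12 turn [-0.3 -0.  -0.1] now [16.29 -2.1  -2.53] after [16.29 -2.07 -2.54]
brk 658 [554. 208.] [ 616.  -585.1] [251.8 110.7] yaw 20.9
brk 627 [ 67. 223.] [574.9 622.7] [259.6  18.5] yaw 11.3
brk 2865 [310. 199.] [628.3  20.4] [316.7 142.8] yaw 89.4
brk 436 [439. 209.] [ 614.5 -295.5] [56.6 56.6] yaw 32.5
brk 3284 [437. 274.] [ 455.2 -292.7] [100.3 201.5] yaw -86.6
brk 443 [165. 285.] [419.7 377.9] [48.8 56.2] yaw -69.4
brk 461 [246. 326.] [320.6 178.7] [59.  53.8] yaw 87.3
nest
[360.70466321 194.95466321] ((642.6784057617188, -100.35336303710938), (53.856388092041016, 84.18405151367188), 89.03311157226562) [0.08608224 0.10502081 0.12141723]
```

>>> carry_out(
  offset=[
    [2.5,-2.1,-2.5],
    [4,0,0],
    [4,0,0],
    [3,0,0],
    [1.8,0,0],
  ],
  delta_rot=[
    [0,0,0],
    [0,0,0],
    [0,0,0],
    [0,0,0],
    [0,0,0],
  ],
)

```text
time: 11.28
tool_pos: [0.4315, 0.2736, 0.04]
tcp_rot: [1.273, 1.165, -1.282]
wrist_force: [-0.7, -0.7, -0.9]
width: 0.798
```

>>> carry_out(
  offset=[
    [1.0,0,0],
    [0,0,0],
    [0,0,0],
    [0,0,0],
    [0,0,0],
  ],
  delta_rot=[
    [0,0,0],
    [0,0,0],
    [0,0,0],
    [0,0,0],
    [0,0,0],
  ],
)

```text
time: 11.7
tool_pos: [0.4353, 0.2767, 0.0358]
tcp_rot: [1.281, 1.163, -1.274]
wrist_force: [0.3, 0.4, 0.1]
width: 0.801
```

>>> carry_out(
  offset=[
    [0,0,0],
    [0,0,0],
    [0,0,0],
    [0,0,0],
    [0,0,0],
  ],
  delta_rot=[
    [0,0,0],
    [0,0,0],
    [0,0,0],
    [0,0,0],
    [0,0,0],
  ],
  fingers=-1,
)

```text
time: 12.12
tool_pos: [0.4349, 0.2766, 0.0356]
tcp_rot: [1.279, 1.163, -1.274]
wrist_force: [-0.1, -1.8, 5.7]
width: 0.624
```

>>> carry_out(
  offset=[
    [-1,0,0],
    [-3,0,0],
    [-3.5,0,0],
    [-4,0,0],
    [-4,0,0],
  ],
  delta_rot=[
    [0,0,0],
    [0,0,0],
    [0,0,0],
    [0,0,0],
    [0,0,0],
  ],
)

```text
time: 12.53
tool_pos: [0.4318, 0.2752, 0.1895]
tcp_rot: [1.275, 1.165, -1.28]
wrist_force: [0.8, 1.2, -3.2]
width: 0.622
```

>>> carry_out(
  offset=[
    [0,0,0],
    [0,0,0],
    [0,0,0],
    [0,0,0],
    [0,0,0],
  ],
  delta_rot=[
    [-5,0,0],
    [0,0,0],
    [0,0,0],
    [0,0,0],
    [0,0,0],
  ],
)

```text
time: 12.95
tool_pos: [0.4317, 0.275, 0.1863]
tcp_rot: [1.21, 1.207, -1.218]
wrist_force: [-0.4, 0.1, -3.4]
width: 0.626
```

```bash
python3 - <<'E'
from h import *
print(read_state()['width'])
go(.642,-.019,.19,89.6)
E
```

```text
0.6260054617475534
at [0.4317 0.275  0.1863] jaw -90.4 q6 2.10 turn [0.  0.1 0.2] now [-0.39 21.22 29.26] after [-0.37 21.23 29.25]
```

>>> carry_out(
  offset=[
    [0,2,2.7],
    [0,2,2.7],
    [0,2,2.7],
    [0,2,2.7],
    [0,2,2.7],
  ],
  delta_rot=[
    [0,0,0],
    [0,0,0],
    [0,0,0],
    [0,0,0],
    [0,0,0],
  ],
)

```text
time: 13.37
tool_pos: [0.5322, 0.1389, 0.1867]
tcp_rot: [1.211, 1.208, -1.217]
wrist_force: [0.2, 0.3, -3.5]
width: 0.622
```

>>> carry_out(
  offset=[
    [0,2,2.7],
    [0,2,2.7],
    [0,2,2.7],
    [0,2,2.7],
    [0,2,2.7],
  ],
  delta_rot=[
    [0,0,0],
    [0,0,0],
    [0,0,0],
    [0,0,0],
    [0,0,0],
  ],
)

```text
time: 13.78
tool_pos: [0.6314, 0.0034, 0.1863]
tcp_rot: [1.212, 1.209, -1.217]
wrist_force: [1.1, 1.7, -3.3]
width: 0.624
```

>>> carry_out(
  offset=[
    [0,1.2,2.2],
    [0,0,0],
    [0,0,0],
    [0,0,0],
    [0,0,0],
  ],
  delta_rot=[
    [0,0,0],
    [0,0,0],
    [0,0,0],
    [0,0,0],
    [0,0,0],
  ],
)

```text
time: 14.2
tool_pos: [0.6427, -0.0163, 0.1874]
tcp_rot: [1.212, 1.209, -1.215]
wrist_force: [0.2, -0.6, -3.1]
width: 0.622
```

```bash
cat >> h.py <<'E'
def hand(T,p,d,dy):
    """held breaker against nest at dy mm along the carriage from its middle"""
    P=pts('wrist',d,T);q0=T[:3,3]
    w=(mask(p,(95,140,80),(125,255,255))>0)&(abs(P[...,2]-q0[2]-.0165)<.006)&(abs(P[...,1]-q0[1])<.05)
    a,c,k=max(blobs(w,500),key=lambda b:b[0]);yy=np.percentile(P[k][:,1],[1,99])
    m=(abs(P[...,2]-q0[2])<.05)&(abs(P[...,1]-q0[1])<.02)&(abs(P[...,0]-q0[0])<.06);xx=np.percentile(P[m][:,0],[.2,99.8])
    print('held x',xx.round(4),'y',yy.round(4),'centre',xx.mean().round(4),yy.mean().round(4),'base',np.median(P[k][:,2])-.0514)
    f=(abs(P[...,2]-.062)<.004)&(hsv(p)[...,2]<90)&(abs(P[...,0]-.64)<.09)
    for a,c,k in blobs(f,2000):
        r=cv2.minAreaRect(P[k][:,:2].astype(np.float32)*1000);print('fence',np.round(r[0],1),np.round(r[1],1),r[2])
    ny=.0213+dy/1000;nx=.6404+.0066*dy/1000
    print('shift mm',(nx-xx.mean())*1000,(ny-yy.mean())*1000)
E
python3 - <<'E'
from h import *
T,p,d=wrist('w7');hand(T,p,d,-40);go(.642,-.019,.0752,89.6)
E
```

```text
held x [0.6007 0.683 ] y [-0.0424  0.0107] centre 0.6419 -0.0158 base 0.15155707731727974
fence [640.5  21.5] [316.  110.4] 89.63465881347656
shift mm -1.7239096491820094 -2.886553706302107
at [ 0.6428 -0.0162  0.1879] jaw -90.3 q6 1.51 turn [ 0.1 -0.   0.1] now [11.27 -0.06  0.29] after [11.27 -0.08  0.28]
```

>>> carry_out(
  offset=[
    [1,-0.17,0.29],
    [3,0,0],
    [2,0,0],
    [0,0,0],
    [1.5,0,0],
  ],
  delta_rot=[
    [0,0,0],
    [0,0,0],
    [0,0,0],
    [0,0,0],
    [0,0,0],
  ],
)

```text
time: 14.67
tool_pos: [0.6425, -0.0196, 0.1149]
tcp_rot: [1.213, 1.206, -1.211]
wrist_force: [0.9, 1.0, -2.8]
width: 0.624
```

>>> carry_out(
  offset=[
    [1,0,0],
    [1,0,0],
    [0.8,0,0],
    [0.7,0,0],
    [0,0,0],
  ],
  delta_rot=[
    [0,0,0],
    [0,0,0],
    [0,0,0],
    [0,0,0],
    [0,0,0],
  ],
)

```text
time: 15.08
tool_pos: [0.6409, -0.02, 0.077]
tcp_rot: [1.212, 1.209, -1.215]
wrist_force: [0.1, -0.4, -4.0]
width: 0.623
```

```bash
python3 - <<'E'
from h import *
go(.641,-.019,.0752,89.6); print(read_state()['wrist_force'])
E
```

```text
at [ 0.6409 -0.02    0.077 ] jaw -90.3 q6 1.51 turn [ 0.1 -0.   0.2] now [ 0.18  0.01 -0.1 ] after [ 0.18  0.01 -0.1 ]
[ 0.10409779 -0.41395673 -4.02964958]
```

>>> carry_out(
  offset=[
    [0.1,0,0],
    [0,0,0],
    [0,0,0],
    [0,0,0],
    [0,0,0],
  ],
  delta_rot=[
    [0,0,0],
    [0,0,0],
    [0,0,0],
    [0,0,0],
    [0,0,0],
  ],
  fingers=0.45,
)

```text
time: 15.5
tool_pos: [0.643, -0.0202, 0.0789]
tcp_rot: [1.214, 1.205, -1.212]
wrist_force: [0.7, -0.9, 0.6]
width: 0.725
```

>>> carry_out(
  offset=[
    [-1,0,0],
    [-3,0,0],
    [-4,0,0],
    [-4,0,0],
    [0,0,0],
  ],
  delta_rot=[
    [0,0,0],
    [0,0,0],
    [0,0,0],
    [0,0,0],
    [0,0,0],
  ],
)

```text
time: 15.92
tool_pos: [0.648, -0.0205, 0.2096]
tcp_rot: [1.22, 1.193, -1.201]
wrist_force: [1.3, -0.6, 2.2]
width: 0.731
```

>>> carry_out(
  offset=[
    [0,-1.5,-2.9],
    [0,-1.5,-2.9],
    [0,-1.5,-2.9],
    [0,-1.5,-2.9],
    [0,-1.5,-2.9],
  ],
  delta_rot=[
    [0,0,0],
    [0,0,0],
    [0,0,0],
    [0,0,0],
    [0,0,0],
  ],
  fingers=0.6,
)

```text
time: 16.33
tool_pos: [0.5674, 0.1264, 0.1989]
tcp_rot: [1.215, 1.205, -1.212]
wrist_force: [1.1, 0.6, 0.4]
width: 0.795
```

>>> carry_out(
  offset=[
    [0,-1.5,-2.9],
    [0,-1.5,-2.9],
    [0,-1.5,-2.9],
    [0,-1.5,-2.9],
    [0,-1.5,-2.9],
  ],
  delta_rot=[
    [0,0,0],
    [0,0,0],
    [0,0,0],
    [0,0,0],
    [0,0,0],
  ],
)

```text
time: 16.75
tool_pos: [0.4931, 0.2721, 0.199]
tcp_rot: [1.215, 1.206, -1.212]
wrist_force: [0.3, 0.5, -0.9]
width: 0.8
```

>>> carry_out(
  offset=[
    [0,-1.5,-2.9],
    [0,-1.5,-2.9],
    [0,0,0],
    [0,0,0],
    [0,0,0],
  ],
  delta_rot=[
    [0,0,0],
    [0,0,0],
    [-6.5,0,0],
    [-6.5,0,0],
    [-6,0,0],
  ],
)

```text
time: 17.17
tool_pos: [0.4637, 0.33, 0.1988]
tcp_rot: [0.961, 1.348, -0.959]
wrist_force: [0.1, 0.0, -0.3]
width: 0.799
```

>>> carry_out(
  offset=[
    [0,0,0],
    [0,0,0],
    [0,0,0],
    [0,0,0],
    [0,0,0],
  ],
  delta_rot=[
    [0,0,0],
    [0,0,0],
    [0,0,0],
    [0,0,0],
    [0,0,0],
  ],
)

```text
time: 17.58
tool_pos: [0.4642, 0.3287, 0.198]
tcp_rot: [0.967, 1.345, -0.967]
wrist_force: [-0.6, 0.7, -0.2]
width: 0.802
```

```bash
python3 - <<'E'
from h import *
T,p,d=wrist('w8')
P=pts('wrist',d,T);brk(P,d)
go(.434,.385,.0345,108.6)
E
```

```text
brk 9385 [604.  98.] [639.6 134.2] [ 92.4 111. ] yaw -0.2
brk 8707 [283.  78.] [561.7 396.3] [54.2 82.5] yaw -17.6
brk 1453 [ 7. 99.] [491.2 602.6] [88.3  4.5] yaw 13.2
brk 6092 [253. 234.] [433.8 385.3] [83.2 54.4] yaw 18.3
brk 2544 [391. 390.] [320.3 214.2] [41.  54.7] yaw -2.1
at [0.4642 0.3287 0.1979] jaw -71.4 q6 1.82 turn [ 0. -0. -0.] now [16.34 -1.07 -6.3 ] after [16.34 -1.07 -6.3 ]
```

>>> carry_out(
  offset=[
    [0.5,-0.5,-3.2],
    [0.5,-0.6,-3.1],
    [4,0,0],
    [4,0,0],
    [3.5,0,0],
  ],
  delta_rot=[
    [0,0,0],
    [0,0,0],
    [0,0,0],
    [0,0,0],
    [0,0,0],
  ],
)

```text
time: 18.05
tool_pos: [0.4332, 0.3856, 0.0717]
tcp_rot: [0.966, 1.346, -0.964]
wrist_force: [-0.0, -0.3, -0.8]
width: 0.804
```

>>> carry_out(
  offset=[
    [2.5,0,0],
    [1.3,0,0],
    [0,0,0],
    [0,0,0],
    [0,0,0],
  ],
  delta_rot=[
    [0,0,0],
    [0,0,0],
    [0,0,0],
    [0,0,0],
    [0,0,0],
  ],
)

```text
time: 18.47
tool_pos: [0.4351, 0.3862, 0.0369]
tcp_rot: [0.969, 1.345, -0.963]
wrist_force: [0.3, 1.0, 0.0]
width: 0.797
```

>>> carry_out(
  offset=[
    [0,0,0],
    [0,0,0],
    [0,0,0],
    [0,0,0],
    [0,0,0],
  ],
  delta_rot=[
    [0,0,0],
    [0,0,0],
    [0,0,0],
    [0,0,0],
    [0,0,0],
  ],
  fingers=-1,
)

```text
time: 18.88
tool_pos: [0.4355, 0.3864, 0.0377]
tcp_rot: [0.969, 1.344, -0.961]
wrist_force: [0.3, -0.8, 7.1]
width: 0.627
```

>>> carry_out(
  offset=[
    [-1,0,0],
    [-3,0,0],
    [-3.5,0,0],
    [-4,0,0],
    [-4,0,0],
  ],
  delta_rot=[
    [0,0,0],
    [0,0,0],
    [0,0,0],
    [0,0,0],
    [0,0,0],
  ],
)

```text
time: 19.3
tool_pos: [0.432, 0.384, 0.1905]
tcp_rot: [0.963, 1.347, -0.968]
wrist_force: [0.7, -0.4, -3.9]
width: 0.62
```

>>> carry_out(
  offset=[
    [0,0,0],
    [0,0,0],
    [0,0,0],
    [0,0,0],
    [0,0,0],
  ],
  delta_rot=[
    [6.5,0,0],
    [6.5,0,0],
    [6,0,0],
    [0,0,0],
    [0,0,0],
  ],
)

```text
time: 19.72
tool_pos: [0.4328, 0.3846, 0.1896]
tcp_rot: [1.21, 1.208, -1.212]
wrist_force: [-0.6, 0.4, -4.2]
width: 0.627
```

```bash
python3 - <<'E'
from h import *
print(read_state()['width'])
go(.641,.06,.19,89.6)
E
```

```text
0.6273936934948672
at [0.4328 0.3846 0.1896] jaw -90.2 q6 2.26 turn [0.2 0.  0.1] now [-0.04 20.91 32.4 ] after [-0.04 21.05 32.31]
```

>>> carry_out(
  offset=[
    [0,1.8,2.8],
    [0,1.8,2.8],
    [0,1.8,2.8],
    [0,1.8,2.8],
    [0,1.8,2.8],
  ],
  delta_rot=[
    [0,0,0],
    [0,0,0],
    [0,0,0],
    [0,0,0],
    [0,0,0],
  ],
)

```text
time: 20.13
tool_pos: [0.5227, 0.2432, 0.1893]
tcp_rot: [1.21, 1.209, -1.212]
wrist_force: [0.4, 1.1, -3.5]
width: 0.619
```

>>> carry_out(
  offset=[
    [0,1.8,2.8],
    [0,1.8,2.8],
    [0,1.8,2.8],
    [0,1.8,2.8],
    [0,1.8,2.8],
  ],
  delta_rot=[
    [0,0,0],
    [0,0,0],
    [0,0,0],
    [0,0,0],
    [0,0,0],
  ],
)

```text
time: 20.55
tool_pos: [0.612, 0.1025, 0.1892]
tcp_rot: [1.211, 1.209, -1.212]
wrist_force: [-0.3, 0.4, -3.7]
width: 0.619
```

>>> carry_out(
  offset=[
    [0,1.8,2.8],
    [0,1.1,1.5],
    [0,0,0],
    [0,0,0],
    [0,0,0],
  ],
  delta_rot=[
    [0,0,0],
    [0,0,0],
    [0,0,0],
    [0,0,0],
    [0,0,0],
  ],
)

```text
time: 20.97
tool_pos: [0.6398, 0.0615, 0.1891]
tcp_rot: [1.212, 1.209, -1.214]
wrist_force: [0.3, 1.0, -3.4]
width: 0.623
```

```bash
python3 - <<'E'
from h import *
T,p,d=wrist('w9');hand(T,p,d,40);go(.642,.061,.0752,89.6)
E
```

```text
held x [0.5967 0.679 ] y [0.0354 0.0885] centre 0.6378 0.062 base 0.15125729367917326
fence [640.6  21.5] [315.4 110. ] 89.73329162597656
shift mm 2.815404990954562 -0.6921117601021223
at [0.6398 0.0619 0.1893] jaw -90.2 q6 1.63 turn [ 0.2 -0.   0.1] now [11.41  0.24  0.1 ] after [11.41  0.22  0.09]
```

>>> carry_out(
  offset=[
    [1,0.28,0.1],
    [3,0,0],
    [2,0,0],
    [0,0,0],
    [1.5,0,0],
  ],
  delta_rot=[
    [0,0,0],
    [0,0,0],
    [0,0,0],
    [0,0,0],
    [0,0,0],
  ],
)

```text
time: 21.43
tool_pos: [0.6439, 0.0609, 0.1157]
tcp_rot: [1.213, 1.207, -1.211]
wrist_force: [0.5, 0.0, -1.7]
width: 0.625
```

>>> carry_out(
  offset=[
    [1,0,0],
    [1,0,0],
    [0.8,0,0],
    [0.6,0,0],
    [0,0,0],
  ],
  delta_rot=[
    [0,0,0],
    [0,0,0],
    [0,0,0],
    [0,0,0],
    [0,0,0],
  ],
)

```text
time: 21.85
tool_pos: [0.6424, 0.0599, 0.0792]
tcp_rot: [1.212, 1.209, -1.215]
wrist_force: [-0.5, -0.1, -4.4]
width: 0.621
```

```bash
python3 - <<'E'
from h import *
go(.642,.061,.0775,89.6); print(read_state()['wrist_force'])
E
```

```text
at [0.6424 0.0599 0.0792] jaw -90.3 q6 1.63 turn [0.1 0.  0.2] now [ 0.17 -0.04 -0.11] after [ 0.17 -0.04 -0.11]
[-0.54577217 -0.08412632 -4.36058843]
```

>>> carry_out(
  offset=[
    [0.1,0,0],
    [0,0,0],
    [0,0,0],
    [0,0,0],
    [0,0,0],
  ],
  delta_rot=[
    [0,0,0],
    [0,0,0],
    [0,0,0],
    [0,0,0],
    [0,0,0],
  ],
  fingers=0.45,
)

```text
time: 22.27
tool_pos: [0.6443, 0.0599, 0.081]
tcp_rot: [1.214, 1.205, -1.212]
wrist_force: [0.5, 0.3, -0.0]
width: 0.727
```

>>> carry_out(
  offset=[
    [-1,0,0],
    [-3,0,0],
    [-4,0,0],
    [-4,0,0],
    [0,0,0],
  ],
  delta_rot=[
    [0,0,0],
    [0,0,0],
    [0,0,0],
    [0,0,0],
    [0,0,0],
  ],
)

```text
time: 22.68
tool_pos: [0.6494, 0.0602, 0.2117]
tcp_rot: [1.222, 1.195, -1.2]
wrist_force: [0.8, -0.7, 2.5]
width: 0.727
```

>>> carry_out(
  offset=[
    [0,-0.8,-3.4],
    [0,-0.8,-3.4],
    [0,-0.8,-3.4],
    [0,-0.8,-3.4],
    [0,-0.8,-3.4],
  ],
  delta_rot=[
    [0,0,0],
    [0,0,0],
    [0,0,0],
    [0,0,0],
    [0,0,0],
  ],
  fingers=0.6,
)

```text
time: 23.1
tool_pos: [0.6042, 0.2315, 0.201]
tcp_rot: [1.215, 1.206, -1.212]
wrist_force: [1.6, 0.6, -0.2]
width: 0.797
```

>>> carry_out(
  offset=[
    [0,-0.8,-3.4],
    [0,-0.8,-3.4],
    [0,-0.8,-3.4],
    [0,-0.8,-3.4],
    [0,0,0],
  ],
  delta_rot=[
    [0,0,0],
    [0,0,0],
    [0,0,0],
    [0,0,0],
    [5.5,0,0],
  ],
)

```text
time: 23.52
tool_pos: [0.5713, 0.3727, 0.2009]
tcp_rot: [1.284, 1.164, -1.279]
wrist_force: [0.8, 0.3, 0.6]
width: 0.801
```

>>> carry_out(
  offset=[
    [0,0,0],
    [0,0,0],
    [0,0,0],
    [0,0,0],
    [0,0,0],
  ],
  delta_rot=[
    [6,0,0],
    [6,0,0],
    [0,0,0],
    [0,0,0],
    [0,0,0],
  ],
)

```text
time: 23.93
tool_pos: [0.5733, 0.3662, 0.2003]
tcp_rot: [1.433, 1.047, -1.432]
wrist_force: [-0.2, 0.2, 0.7]
width: 0.803
```

```bash
python3 - <<'E'
from h import *
T,p,d=wrist('w10')
P=pts('wrist',d,T);brk(P,d)
go(.5615,.396,.0345,72.3)
E
```

```text
brk 11974 [580.  66.] [638.9 143.8] [ 72.8 106.9] yaw -0.2
brk 5653 [297. 243.] [561.6 396.3] [54.  82.8] yaw -17.6
brk 6057 [ 51. 304.] [583.3 626.1] [161.6   4.8] yaw 14.1
brk 811 [588. 383.] [329.4 157.5] [53.8 25.4] yaw 30.2
at [0.5734 0.3661 0.2002] jaw -107.7 q6 2.41 turn [-0. -0. -0.] now [16.57 -2.05 -2.48] after [16.57 -2.04 -2.49]
```

>>> carry_out(
  offset=[
    [2.5,-2.05,-2.5],
    [4,0,0],
    [4,0,0],
    [3,0,0],
    [1.8,0,0],
  ],
  delta_rot=[
    [0,0,0],
    [0,0,0],
    [0,0,0],
    [0,0,0],
    [0,0,0],
  ],
)

```text
time: 24.4
tool_pos: [0.5587, 0.3945, 0.042]
tcp_rot: [1.428, 1.047, -1.439]
wrist_force: [-0.2, -0.2, -1.3]
width: 0.8
```

>>> carry_out(
  offset=[
    [1.2,0,0],
    [0,0,0],
    [0,0,0],
    [0,0,0],
    [0,0,0],
  ],
  delta_rot=[
    [0,0,0],
    [0,0,0],
    [0,0,0],
    [0,0,0],
    [0,0,0],
  ],
)

```text
time: 24.82
tool_pos: [0.5631, 0.3974, 0.0375]
tcp_rot: [1.438, 1.046, -1.43]
wrist_force: [-0.5, 0.4, 0.4]
width: 0.799
```

>>> carry_out(
  offset=[
    [0,0,0],
    [0,0,0],
    [0,0,0],
    [0,0,0],
    [0,0,0],
  ],
  delta_rot=[
    [0,0,0],
    [0,0,0],
    [0,0,0],
    [0,0,0],
    [0,0,0],
  ],
  fingers=-1,
)

```text
time: 25.23
tool_pos: [0.5627, 0.397, 0.0372]
tcp_rot: [1.437, 1.045, -1.431]
wrist_force: [0.3, -1.5, 6.8]
width: 0.623
```

>>> carry_out(
  offset=[
    [-1,0,0],
    [-3,0,0],
    [-3.5,0,0],
    [-4,0,0],
    [-4,0,0],
  ],
  delta_rot=[
    [0,0,0],
    [0,0,0],
    [0,0,0],
    [0,0,0],
    [0,0,0],
  ],
)

```text
time: 25.65
tool_pos: [0.5597, 0.3955, 0.1897]
tcp_rot: [1.431, 1.046, -1.438]
wrist_force: [1.1, 0.6, -4.0]
width: 0.624
```

>>> carry_out(
  offset=[
    [0,0,0],
    [0,0,0],
    [0,0,0],
    [0,0,0],
    [0,0,0],
  ],
  delta_rot=[
    [-5.5,0,0],
    [-6,0,0],
    [-6,0,0],
    [0,0,0],
    [0,0,0],
  ],
)

```text
time: 26.07
tool_pos: [0.5605, 0.3959, 0.189]
tcp_rot: [1.214, 1.206, -1.217]
wrist_force: [-0.6, 0.4, -3.9]
width: 0.619
```

```bash
python3 - <<'E'
from h import *
print(read_state()['width'])
go(.641,.141,.19,89.6)
E
```

```text
0.619376295239812
at [0.5605 0.3959 0.189 ] jaw -90.5 q6 2.16 turn [-0.1  0.   0.1] now [-0.09  8.26 25.42] after [-0.1   8.22 25.44]
```

>>> carry_out(
  offset=[
    [0,1,3.2],
    [0,1,3.2],
    [0,1,3.2],
    [0,1,3.2],
    [0,1,3.2],
  ],
  delta_rot=[
    [0,0,0],
    [0,0,0],
    [0,0,0],
    [0,0,0],
    [0,0,0],
  ],
)

```text
time: 26.48
tool_pos: [0.6101, 0.2347, 0.1891]
tcp_rot: [1.214, 1.206, -1.216]
wrist_force: [-0.1, 0.7, -3.5]
width: 0.627
```

>>> carry_out(
  offset=[
    [0,1,3.2],
    [0,1,3.2],
    [0,1.2,3.0],
    [0,0,0],
    [0,0,0],
  ],
  delta_rot=[
    [0,0,0],
    [0,0,0],
    [0,0,0],
    [0,0,0],
    [0,0,0],
  ],
)

```text
time: 26.9
tool_pos: [0.642, 0.1398, 0.1891]
tcp_rot: [1.217, 1.205, -1.219]
wrist_force: [-0.4, -0.4, -4.2]
width: 0.624
```

>>> carry_out(
  offset=[
    [0,0,0],
    [0,0,0],
    [0,0,0],
    [0,0,0],
    [0,0,0],
  ],
  delta_rot=[
    [0,0,0],
    [0,0,0],
    [0,0,0],
    [0,0,0],
    [0,0,0],
  ],
)

```text
time: 27.32
tool_pos: [0.6416, 0.1429, 0.1897]
tcp_rot: [1.212, 1.207, -1.213]
wrist_force: [0.2, -0.2, -4.4]
width: 0.624
```

```bash
python3 - <<'E'
from h import *
T,p,d=wrist('w11');hand(T,p,d,120);go(.642,.141,.0775,89.6)
E
```

```text
held x [0.6005 0.6822] y [0.1168 0.1699] centre 0.6413 0.1434 base 0.15242835746926908
fence [640.9  40. ] [277.2 109.4] 89.64522552490234
shift mm -0.15561228488603085 -2.0512796525686827
at [0.6417 0.1427 0.1898] jaw -90.3 q6 1.76 turn [ 0.1 -0.  -0. ] now [11.23  0.04  0.17] after [11.23  0.04  0.17]
```

>>> carry_out(
  offset=[
    [1,0,0.18],
    [3,0,0],
    [2,0,0],
    [0,0,0],
    [1.5,0,0],
  ],
  delta_rot=[
    [0,0,0],
    [0,0,0],
    [0,0,0],
    [0,0,0],
    [0,0,0],
  ],
)

```text
time: 27.78
tool_pos: [0.6425, 0.1402, 0.1156]
tcp_rot: [1.214, 1.206, -1.212]
wrist_force: [1.6, 0.1, -2.5]
width: 0.621
```

>>> carry_out(
  offset=[
    [1,0,0],
    [1,0,0],
    [0.8,0,0],
    [0.7,0,0],
    [0,0,0],
  ],
  delta_rot=[
    [0,0,0],
    [0,0,0],
    [0,0,0],
    [0,0,0],
    [0,0,0],
  ],
)

```text
time: 28.2
tool_pos: [0.6407, 0.1398, 0.078]
tcp_rot: [1.212, 1.208, -1.216]
wrist_force: [-0.5, -0.4, -5.2]
width: 0.622
```

```bash
python3 - <<'E'
from h import *
go(.642,.141,.0775,89.6); print(read_state()['wrist_force'])
E
```

```text
at [0.6407 0.1398 0.078 ] jaw -90.3 q6 1.75 turn [0.1 0.  0.2] now [ 0.05  0.13 -0.12] after [ 0.05  0.13 -0.12]
[-0.48879367 -0.42412539 -5.22704885]
```

>>> carry_out(
  offset=[
    [0.1,0,0],
    [0,0,0],
    [0,0,0],
    [0,0,0],
    [0,0,0],
  ],
  delta_rot=[
    [0,0,0],
    [0,0,0],
    [0,0,0],
    [0,0,0],
    [0,0,0],
  ],
  fingers=0.45,
)

```text
time: 28.62
tool_pos: [0.6428, 0.1403, 0.0801]
tcp_rot: [1.215, 1.205, -1.211]
wrist_force: [0.3, -1.2, -0.5]
width: 0.726
```

>>> carry_out(
  offset=[
    [-1,0,0],
    [-3,0,0],
    [-4,0,0],
    [-4,0,0],
    [0,0,0],
  ],
  delta_rot=[
    [0,0,0],
    [0,0,0],
    [0,0,0],
    [0,0,0],
    [0,0,0],
  ],
)

```text
time: 29.03
tool_pos: [0.6477, 0.1411, 0.2108]
tcp_rot: [1.224, 1.196, -1.199]
wrist_force: [0.6, 0.2, 1.3]
width: 0.727
```

>>> carry_out(
  offset=[
    [0,-2,2.4],
    [0,-2,2.4],
    [0,-2,2.4],
    [0,-2,2.4],
    [0,-2,2.4],
  ],
  delta_rot=[
    [0,0,0],
    [0,0,0],
    [0,0,0],
    [0,0,0],
    [0,0,0],
  ],
  fingers=0.55,
)

```text
time: 29.45
tool_pos: [0.5405, 0.0198, 0.1998]
tcp_rot: [1.214, 1.206, -1.212]
wrist_force: [0.7, -0.6, -0.1]
width: 0.776
```

>>> carry_out(
  offset=[
    [0,0,0],
    [0,0,0],
    [0,0,0],
    [0,0,0],
    [0,0,0],
  ],
  delta_rot=[
    [0,0,0],
    [0,0,0],
    [0,0,0],
    [0,0,0],
    [0,0,0],
  ],
)

```text
time: 29.87
tool_pos: [0.5421, 0.0214, 0.1991]
tcp_rot: [1.213, 1.207, -1.212]
wrist_force: [0.2, -0.3, -0.1]
width: 0.768
```

```bash
python3 - <<'E'
from h import *
T,p,d=wrist('w12');P=pts('wrist',d,T)
r=mask(p,(0,150,90),(8,255,255))
for a,c,k in blobs(r,50): print('red',a,c,np.median(P[k],0).round(4),np.percentile(P[k],[2,98],axis=0).round(4))
for n in range(4):
    y0=.0213+.12-.08*n
    m=(P[...,2]>.07)&(abs(P[...,1]-y0)<.036)&(abs(P[...,0]-.641)<.055)
    q=P[m];print(len(q),np.percentile(q[:,:2],[.5,99.5],axis=0).mean(0).round(4),np.percentile(q,[.5,99.5],axis=0).round(3).tolist())
    w=m&(mask(p,(95,140,80),(125,255,255))>0);print('  blue',np.median(P[w],0).round(4))
E
```

```text
red 720 [325.81805556 268.52777778] [0.5225 0.0218 0.1046] [[0.5146 0.0092 0.1021]
 [0.5293 0.0351 0.1061]]
red 751 [601.01331558 321.73635153] [ 0.45   -0.2326  0.0577] [[ 0.433  -0.2466  0.0513]
 [ 0.4616 -0.2214  0.0594]]
12956 [0.6402 0.1399] [[0.6, 0.113, 0.071], [0.681, 0.167, 0.12]]
  blue [0.6739 0.1394 0.0915]
11148 [0.6405 0.0602] [[0.6, 0.033, 0.079], [0.681, 0.087, 0.12]]
  blue [0.6742 0.0602 0.0915]
11188 [ 0.6401 -0.019 ] [[0.599, -0.046, 0.077], [0.681, 0.008, 0.12]]
  blue [ 0.6741 -0.0192  0.0914]
13112 [ 0.6399 -0.0984] [[0.599, -0.125, 0.071], [0.681, -0.071, 0.12]]
  blue [ 0.674  -0.0979  0.0914]
```

View pics/w12.png

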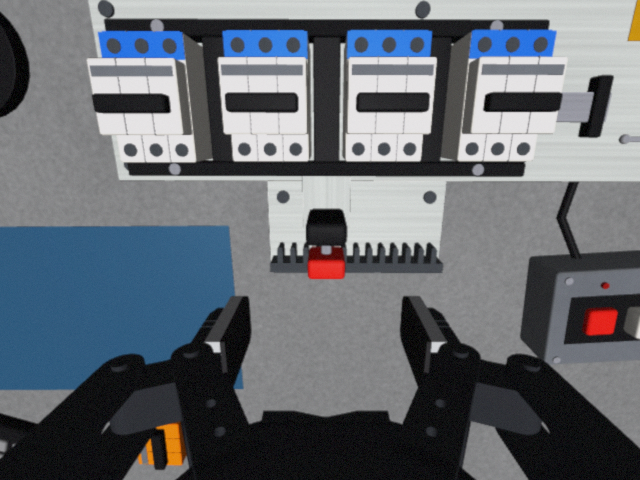

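>>> carry_out(
  offset=[
    [0,0,0],
    [0,0,0],
    [0,0,0],
    [0,0,0],
    [0,0,0],
  ],
  delta_rot=[
    [-7,0,0],
    [-7,0,0],
    [-7,0,0],
    [-7,0,0],
    [-7,0,0],
  ],
)

```text
time: 30.33
tool_pos: [0.5416, 0.0213, 0.1986]
tcp_rot: [0.747, 1.439, -0.747]
wrist_force: [0.1, -0.4, 0.8]
width: 0.776
```

>>> carry_out(
  offset=[
    [0,0,0],
    [0,0,0],
    [0,0,0],
    [0,0,0],
    [0,0,0],
  ],
  delta_rot=[
    [-7,0,0],
    [-7,0,0],
    [-7,0,0],
    [-7,0,0],
    [-7,0,0],
  ],
)

```text
time: 30.75
tool_pos: [0.5416, 0.0213, 0.1985]
tcp_rot: [0.273, 1.554, -0.273]
wrist_force: [-0.8, -0.2, 0.8]
width: 0.775
```

>>> carry_out(
  offset=[
    [0,0,0],
    [0,0,0],
    [0,0,0],
    [2,0,-0.4],
    [2,0,0],
  ],
  delta_rot=[
    [-7,0,0],
    [-7,0,0],
    [-6,0,0],
    [0,0,0],
    [0,0,0],
  ],
)

```text
time: 31.17
tool_pos: [0.5388, 0.0213, 0.1599]
tcp_rot: [0.003, 1.567, -0.003]
wrist_force: [0.1, 0.1, -0.2]
width: 0.776
```

>>> carry_out(
  offset=[
    [0,0,0],
    [0,0,0],
    [0,0,0],
    [0,0,0],
    [0,0,0],
  ],
  delta_rot=[
    [0,0,0],
    [0,0,0],
    [0,0,0],
    [0,0,0],
    [0,0,0],
  ],
)

```text
time: 31.58
tool_pos: [0.5384, 0.0208, 0.1602]
tcp_rot: [0.004, 1.568, -0.004]
wrist_force: [-0.6, 1.2, 0.9]
width: 0.771
```

```bash
python3 - <<'E'
from h import *
go(.537,.0215,.070,-0.4); print(read_state()['q'].round(2),read_state()['width'])
T,p,d=wrist('w13');P=pts('wrist',d,T)
r=mask(p,(0,150,90),(8,255,255))
for a,c,k in blobs(r,50): print('red',a,c,np.median(P[k],0).round(4),np.percentile(P[k],[2,98],axis=0).round(4))
m=(P[...,2]>.09)&(P[...,2]<.112)&(abs(P[...,1]-.021)<.03)&(abs(P[...,0]-.54)<.04)
q=P[m];print(len(q),np.percentile(q,[1,99],axis=0).round(4))
E
```

```text
at [0.5384 0.0208 0.1602] jaw -0.3 q6 -0.00 turn [ 0.1  0.1 -0. ] now [ 9.02  0.07 -0.16] after [ 9.02  0.07 -0.14]
[-0.01  0.06  1.97  0.    1.1  -0.  ] 0.7713123970231837
red 1058 [298.48676749 260.66351607] [0.5213 0.0234 0.1045] [[0.5136 0.0091 0.1013]
 [0.5288 0.0357 0.106 ]]
2729 [[0.514  0.0091 0.0902]
 [0.5568 0.037  0.1061]]
```

>>> carry_out(
  offset=[
    [2.5,0.1,0.15],
    [2.5,0,0],
    [2,0,0],
    [1.2,0,0],
    [0.8,0,0],
  ],
  delta_rot=[
    [0,0,0],
    [0,0,0],
    [0,0,0],
    [0,0,0],
    [0,0,0],
  ],
)

```text
time: 32.05
tool_pos: [0.538, 0.0216, 0.0675]
tcp_rot: [0.004, 1.573, -0.004]
wrist_force: [-0.6, 0.2, -0.2]
width: 0.773
```

>>> carry_out(
  offset=[
    [0,0,0],
    [0,0,0],
    [0,0,0],
    [0,0,0],
    [0,0,0],
  ],
  delta_rot=[
    [0,0,0],
    [0,0,0],
    [0,0,0],
    [0,0,0],
    [0,0,0],
  ],
)

```text
time: 32.47
tool_pos: [0.5398, 0.0217, 0.0701]
tcp_rot: [0.004, 1.568, -0.004]
wrist_force: [0.2, -0.6, 0.4]
width: 0.775
```

>>> carry_out(
  offset=[
    [0,0,0],
    [0,0,0],
    [0,0,0],
    [0,0,0],
    [0,0,0],
  ],
  delta_rot=[
    [0,0,0],
    [0,0,0],
    [0,0,0],
    [0,0,0],
    [0,0,0],
  ],
  fingers=-1,
  newtons=40,
)

```text
time: 32.88
tool_pos: [0.5412, 0.0216, 0.0709]
tcp_rot: [0.004, 1.566, -0.004]
wrist_force: [3.7, -0.7, 6.0]
width: 0.392
```

>>> carry_out(
  offset=[
    [0,0,0],
    [0,0,0],
    [0,0,0],
    [0,0,0],
    [0,0,0],
  ],
  delta_rot=[
    [0,0,0],
    [0,0,0],
    [0,0,0],
    [0,0,0],
    [0,0,0],
  ],
)

```text
time: 33.3
tool_pos: [0.5412, 0.0216, 0.0709]
tcp_rot: [0.004, 1.566, -0.004]
wrist_force: [3.3, 0.4, 6.5]
width: 0.39
```

>>> carry_out(
  offset=[
    [0,-0.5,0],
    [0,-0.8,0],
    [0,-0.8,0],
    [0,-0.8,0],
    [0,-0.8,0],
  ],
  delta_rot=[
    [0,0,0],
    [0,0,0],
    [0,0,0],
    [0,0,0],
    [0,0,0],
  ],
)

```text
time: 33.72
tool_pos: [0.541, -0.0147, 0.0709]
tcp_rot: [0.006, 1.566, -0.003]
wrist_force: [3.3, 5.2, 5.6]
width: 0.39
```

>>> carry_out(
  offset=[
    [0,-0.8,0],
    [0,-0.8,0],
    [0,-0.8,0],
    [0,-0.8,0],
    [0,-0.8,0],
  ],
  delta_rot=[
    [0,0,0],
    [0,0,0],
    [0,0,0],
    [0,0,0],
    [0,0,0],
  ],
)

```text
time: 34.13
tool_pos: [0.5407, -0.0549, 0.0709]
tcp_rot: [0.005, 1.566, -0.004]
wrist_force: [4.1, 4.6, 5.8]
width: 0.396
```

>>> carry_out(
  offset=[
    [0,-0.2,0],
    [0,-0.2,0],
    [0,-0.2,0],
    [0,-0.2,0],
    [0,-0.2,0],
  ],
  delta_rot=[
    [0,0,0],
    [0,0,0],
    [0,0,0],
    [0,0,0],
    [0,0,0],
  ],
)

```text
time: 34.55
tool_pos: [0.5406, -0.0648, 0.0709]
tcp_rot: [0.005, 1.566, -0.004]
wrist_force: [2.7, 4.1, 6.3]
width: 0.386
```

```bash
python3 - <<'E'
from h import *
p,d=read_camera('top');P=pts('top',d);cv2.imwrite('pics/top1.png',cv2.resize(p[150:300,220:470,::-1],(750,450)))
E
```

```text
(no output)
```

View pics/top1.png

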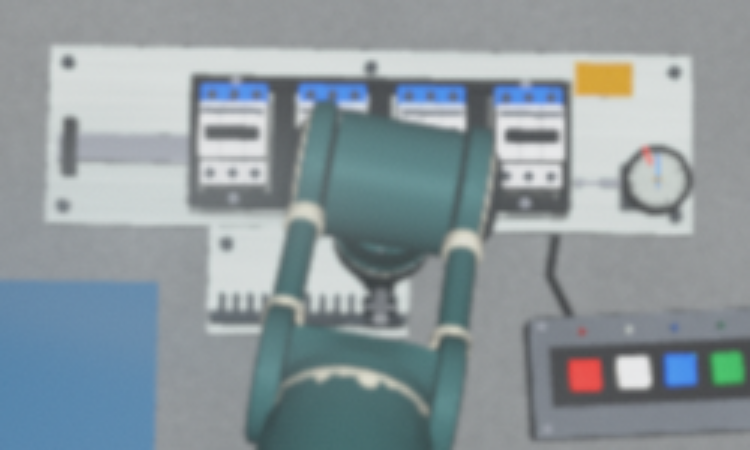

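>>> carry_out(
  offset=[
    [0,-0.2,0],
    [0,-0.2,0],
    [0,-0.2,0],
    [0,-0.2,0],
    [0,-0.2,0],
  ],
  delta_rot=[
    [0,0,0],
    [0,0,0],
    [0,0,0],
    [0,0,0],
    [0,0,0],
  ],
)

```text
time: 35.02
tool_pos: [0.5405, -0.0738, 0.0709]
tcp_rot: [0.007, 1.567, -0.003]
wrist_force: [3.6, 15.1, 8.0]
width: 0.388
```

>>> carry_out(
  offset=[
    [0,-0.1,0],
    [0,-0.1,0],
    [0,-0.1,0],
    [0,-0.1,0],
    [0,-0.1,0],
  ],
  delta_rot=[
    [0,0,0],
    [0,0,0],
    [0,0,0],
    [0,0,0],
    [0,0,0],
  ],
)

```text
time: 35.43
tool_pos: [0.5405, -0.074, 0.0709]
tcp_rot: [0.014, 1.567, 0.003]
wrist_force: [4.3, 30.8, 8.4]
width: 0.388
```

>>> carry_out(
  offset=[
    [0,0.3,0],
    [0,0.1,0],
    [0,0,0],
    [0,0,0],
    [0,0,0],
  ],
  delta_rot=[
    [0,0,0],
    [0,0,0],
    [0,0,0],
    [0,0,0],
    [0,0,0],
  ],
)

```text
time: 35.85
tool_pos: [0.5405, -0.0739, 0.0709]
tcp_rot: [0.008, 1.567, -0.002]
wrist_force: [4.0, 10.2, 7.4]
width: 0.387
```

>>> carry_out(
  offset=[
    [0,0,0],
    [0,0,0],
    [0,0,0],
    [0,0,0],
    [0,0,0],
  ],
  delta_rot=[
    [0,0,0],
    [0,0,0],
    [0,0,0],
    [0,0,0],
    [0,0,0],
  ],
  fingers=0.5,
)

```text
time: 36.27
tool_pos: [0.5384, -0.0766, 0.0689]
tcp_rot: [0.004, 1.57, -0.005]
wrist_force: [-1.3, -0.6, -0.2]
width: 0.752
```

>>> carry_out(
  offset=[
    [0,0,0],
    [0,0,0],
    [-2,0,0],
    [-4,0,0],
    [-4,0,0],
  ],
  delta_rot=[
    [0,0,0],
    [0,0,0],
    [0,0,0],
    [0,0,0],
    [0,0,0],
  ],
)

```text
time: 36.68
tool_pos: [0.5361, -0.0761, 0.1676]
tcp_rot: [0.005, 1.576, -0.004]
wrist_force: [0.7, -0.7, 0.8]
width: 0.754
```

>>> carry_out(
  offset=[
    [-2,0,0],
    [-1,0,0],
    [0,0,0],
    [0,0,0],
    [0,0,0],
  ],
  delta_rot=[
    [0,0,0],
    [0,0,0],
    [0,0,0],
    [0,0,0],
    [0,0,0],
  ],
)

```text
time: 37.1
tool_pos: [0.5366, -0.0761, 0.1963]
tcp_rot: [0.005, 1.575, -0.004]
wrist_force: [-0.1, -0.3, -0.2]
width: 0.752
```

```bash
python3 - <<'E'
from h import *
T,p,d=wrist('w14');P=pts('wrist',d,T)
r=mask(p,(0,150,90),(8,255,255))
for a,c,k in blobs(r,50): print('red',a,c.round(),np.median(P[k],0).round(4),np.percentile(P[k],[2,98],axis=0).round(4))
m=(P[...,2]>.09)&(P[...,2]<.112)&(abs(P[...,1]+.075)<.03)&(abs(P[...,0]-.54)<.04)
q=P[m];print(len(q),np.percentile(q,[1,99],axis=0).round(4))
E
```

```text
red 782 [305. 241.] [ 0.5208 -0.0719  0.1045] [[ 0.5133 -0.0853  0.102 ]
 [ 0.5281 -0.0594  0.1062]]
red 319 [244. 385.] [ 0.4562 -0.2324  0.0579] [[ 0.4488 -0.246   0.0541]
 [ 0.5147 -0.0583  0.2707]]
2028 [[ 0.5133 -0.0867  0.0903]
 [ 0.5561 -0.0584  0.1061]]
```

View pics/w14.png

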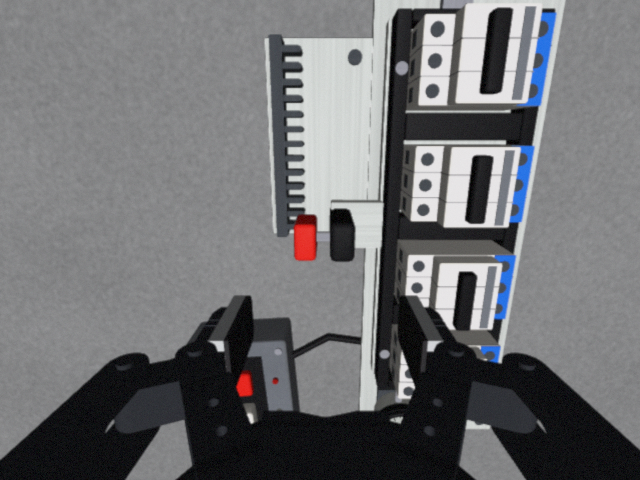

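>>> carry_out(
  offset=[
    [0,-3.2,1.1],
    [0,-3.2,1.1],
    [0,-3.2,1.1],
    [0,-3.2,1.1],
    [0,-3.2,1.1],
  ],
  delta_rot=[
    [0,0,0],
    [0,0,0],
    [0,0,0],
    [0,0,0],
    [0,0,0],
  ],
  fingers=1,
)

```text
time: 37.57
tool_pos: [0.5914, -0.2375, 0.1959]
tcp_rot: [0.006, 1.575, -0.003]
wrist_force: [0.3, -0.3, -0.8]
width: 1.003
```

>>> carry_out(
  offset=[
    [0,-3.2,1.1],
    [0,-2.7,1.0],
    [0,0,0],
    [0,0,0],
    [0,0,0],
  ],
  delta_rot=[
    [0,0,0],
    [0,0,0],
    [0,0,0],
    [0,0,0],
    [0,0,0],
  ],
)

```text
time: 37.98
tool_pos: [0.6117, -0.2949, 0.1963]
tcp_rot: [0.007, 1.574, -0.003]
wrist_force: [0.5, -0.2, -0.1]
width: 1.0
```

```bash
cat >> h.py <<'E'
def gauge(name):
    T,p,d=wrist(name);P=pts('wrist',d,T);C=T[:3,3]
    near=(abs(P[...,0]-.613)<.05)&(abs(P[...,1]+.2955)<.04)&(P[...,2]>.035)&(P[...,2]<.066)
    v=hsv(p)[...,2];rim=near&(v<70)&(abs(P[...,2]-.058)<.006)
    cs=cv2.findContours(cv2.morphologyEx(((P[...,2]>.05)&near).astype(np.uint8),cv2.MORPH_CLOSE,np.ones((5,5))),cv2.RETR_EXTERNAL,cv2.CHAIN_APPROX_NONE)[0]
    c=max(cs,key=cv2.contourArea)[:,0];q=np.array([cast('wrist',u,w,.058,T)[:2] for u,w in c],np.float32)*1000
    (cx,cy),r=cv2.minEnclosingCircle(q);e=cv2.fitEllipse(q);print('bezel',cx,cy,r,'ell',e)
    cc=np.array(e[0])/1000;A=[]
    for n,lo,hi in(('zero',(0,120,70),(10,255,255)),('ptr',(95,110,60),(125,255,255))):
        m=(mask(p,lo,hi)>0)&near;u=np.argwhere(m)
        q=np.array([cast('wrist',b,a,.053,T)[:2] for a,b in u])-cc;r=np.hypot(*q.T)
        k=(r>.008)&(r<.024)
        s=q[k];a=np.degrees(np.arctan2(*s.sum(0)[::-1]));A.append(a)
        print(n,k.sum(),'mean',s.mean(0).round(4),'r %.4f-%.4f'%(r[k].min(),r[k].max()),'ang %.1f'%a)
    print('clockwise turn needed',(A[0]-A[1])%360)
    u,w=max(cs,key=cv2.contourArea)[:,0].mean(0).astype(int)
    cv2.imwrite(f'pics/{name}c.png',cv2.resize(p[max(w-60,0):w+60,u-60:u+60,::-1],(600,600),interpolation=cv2.INTER_CUBIC))
E
python3 - <<'E'
from h import *
gauge('g1');go(.613,-.2955,.041,-.4)
E
```

```text
bezel 612.1640625 -294.1917724609375 29.21940803527832 ell ((612.1273193359375, -294.2461853027344), (56.61870193481445, 57.756893157958984), 1.0511846542358398)
zero 42 mean [0.0184 0.0061] r 0.0140-0.0239 ang 18.4
ptr 35 mean [ 0.0065 -0.0129] r 0.0082-0.0211 ang -63.2
clockwise turn needed 81.65963858867522
at [ 0.6119 -0.2945  0.1969] jaw -0.3 q6 -0.48 turn [ 0.1 -0.2 -0.1] now [15.59 -0.13  0.15] after [15.59 -0.1   0.11]
```

View pics/g1c.png

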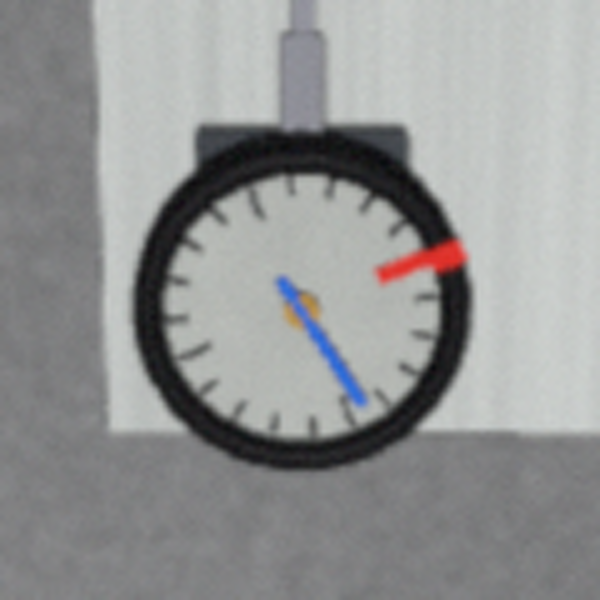

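>>> carry_out(
  offset=[
    [3,0,0],
    [4,0,0],
    [4,0,0],
    [2.5,0,0],
    [1,0,0],
  ],
  delta_rot=[
    [0,0,0],
    [0,0,0],
    [0,0,0],
    [0,0,0],
    [0,0,0],
  ],
)

```text
time: 38.45
tool_pos: [0.6088, -0.292, 0.048]
tcp_rot: [0.007, 1.579, 0.001]
wrist_force: [-0.5, 0.4, -0.4]
width: 1.004
```

>>> carry_out(
  offset=[
    [1,0,0],
    [0,0,0],
    [0,0,0],
    [0,0,0],
    [0,0,0],
  ],
  delta_rot=[
    [0,0,0],
    [0,0,0],
    [0,0,0],
    [0,0,0],
    [0,0,0],
  ],
)

```text
time: 38.87
tool_pos: [0.6147, -0.2966, 0.0465]
tcp_rot: [0.003, 1.567, -0.006]
wrist_force: [0.4, 1.0, -0.3]
width: 0.997
```

>>> carry_out(
  offset=[
    [0,0,0],
    [0,0,0],
    [0,0,0],
    [0,0,0],
    [0,0,0],
  ],
  delta_rot=[
    [0,0,0],
    [0,0,0],
    [0,0,0],
    [0,0,0],
    [0,0,0],
  ],
  fingers=-1,
  newtons=25,
)

```text
time: 39.28
tool_pos: [0.6127, -0.2961, 0.0452]
tcp_rot: [0.004, 1.571, -0.005]
wrist_force: [-4.0, 0.7, 6.0]
width: 0.661
```

>>> carry_out(
  offset=[
    [0,0,0],
    [0,0,0],
    [0,0,0],
    [0,0,0],
    [0,0,0],
  ],
  delta_rot=[
    [5,0,0],
    [6,0,0],
    [6,0,0],
    [6,0,0],
    [6,0,0],
  ],
)

```text
time: 39.7
tool_pos: [0.6128, -0.2961, 0.0452]
tcp_rot: [0.405, 1.533, -0.405]
wrist_force: [-2.6, 0.3, 5.4]
width: 0.662
```

>>> carry_out(
  offset=[
    [0,0,0],
    [0,0,0],
    [0,0,0],
    [0,0,0],
    [0,0,0],
  ],
  delta_rot=[
    [6,0,0],
    [6,0,0],
    [6,0,0],
    [6,0,0],
    [6,0,0],
  ],
)

```text
time: 40.12
tool_pos: [0.6128, -0.2962, 0.0452]
tcp_rot: [0.81, 1.414, -0.811]
wrist_force: [-3.3, 0.6, 6.2]
width: 0.665
```

>>> carry_out(
  offset=[
    [0,0,0],
    [0,0,0],
    [0,0,0],
    [0,0,0],
    [0,0,0],
  ],
  delta_rot=[
    [6,0,0],
    [6,0,0],
    [6,0,0],
    [2,0,0],
    [0,0,0],
  ],
)

```text
time: 40.53
tool_pos: [0.6128, -0.2962, 0.0452]
tcp_rot: [1.072, 1.291, -1.072]
wrist_force: [-2.8, 0.3, 5.1]
width: 0.665
```

>>> carry_out(
  offset=[
    [0,0,0],
    [0,0,0],
    [0,0,0],
    [0,0,0],
    [0,0,0],
  ],
  delta_rot=[
    [0,0,0],
    [0,0,0],
    [0,0,0],
    [0,0,0],
    [0,0,0],
  ],
  fingers=1,
)

```text
time: 40.95
tool_pos: [0.613, -0.2957, 0.0436]
tcp_rot: [1.071, 1.292, -1.071]
wrist_force: [0.3, 0.2, -1.1]
width: 1.002
```

>>> carry_out(
  offset=[
    [-2,0,0],
    [-4,0,0],
    [-4,0,0],
    [-4,0,0],
    [-1.5,0,0],
  ],
  delta_rot=[
    [0,0,0],
    [0,0,0],
    [0,0,0],
    [0,0,0],
    [0,0,0],
  ],
)

```text
time: 41.37
tool_pos: [0.616, -0.2973, 0.2064]
tcp_rot: [1.071, 1.281, -1.067]
wrist_force: [0.3, -0.4, 0.7]
width: 1.003
```

>>> carry_out(
  offset=[
    [0,0,0],
    [0,0,0],
    [0,0,0],
    [0,0,0],
    [0,0,0],
  ],
  delta_rot=[
    [0,0,0],
    [0,0,0],
    [0,0,0],
    [0,0,0],
    [0,0,0],
  ],
)

```text
time: 41.78
tool_pos: [0.6117, -0.295, 0.196]
tcp_rot: [1.071, 1.296, -1.072]
wrist_force: [0.1, -0.7, -0.5]
width: 0.998
```

```bash
python3 - <<'E'
from h import *
gauge('g2');go(.457,-.347,.12)
E
```

```text
bezel 613.05908203125 -295.31536865234375 29.204038619995117 ell ((612.9669799804688, -295.34979248046875), (56.56967544555664, 57.70380401611328), 98.69292449951172)
zero 22 mean [ 0.0106 -0.0189] r 0.0169-0.0239 ang -60.7
ptr 31 mean [ 0.0049 -0.0113] r 0.0081-0.0188 ang -66.5
clockwise turn needed 5.797215772734759
at [ 0.6119 -0.2952  0.1963] jaw -79.3 q6 0.90 turn [ 0.  -0.1  0.2] now [  7.68 -16.16   2.24] after [  7.63 -16.18   2.22]
```

View pics/g2c.png

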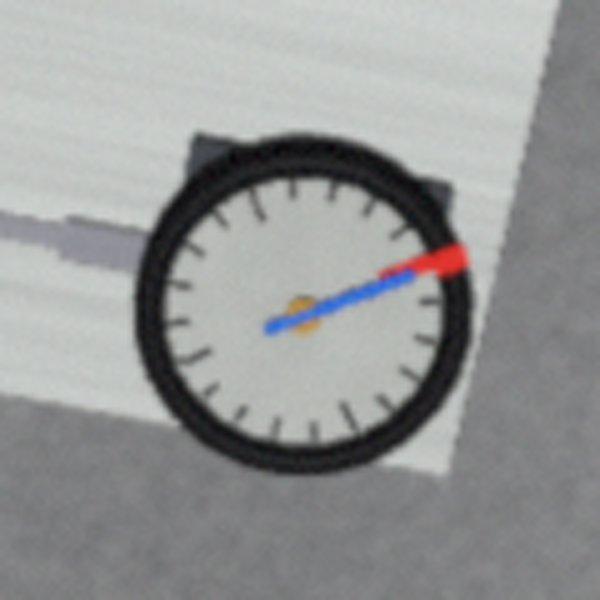

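>>> carry_out(
  offset=[
    [0,-3.2,0.45],
    [0,-3.2,0.45],
    [0,-3.2,0.45],
    [0,-3.2,0.45],
    [0,-3.4,0.4],
  ],
  delta_rot=[
    [0,0,0],
    [0,0,0],
    [0,0,0],
    [0,0,0],
    [0,0,0],
  ],
  fingers=-1,
)

```text
time: 42.25
tool_pos: [0.4563, -0.3473, 0.1975]
tcp_rot: [1.071, 1.294, -1.071]
wrist_force: [-0.1, -0.5, 0.1]
width: 0.302
```

>>> carry_out(
  offset=[
    [3,0,0],
    [3,0,0],
    [3,0,0],
    [2,0,0],
    [0,0,0],
  ],
  delta_rot=[
    [0,0,0],
    [0,0,0],
    [0,0,0],
    [0,0,0],
    [0,0,0],
  ],
)

```text
time: 42.67
tool_pos: [0.4537, -0.3442, 0.0825]
tcp_rot: [1.073, 1.303, -1.073]
wrist_force: [0.1, 0.8, 0.2]
width: -0.002
```

```bash
python3 - <<'E'
from h import *
go(.457,-.3465,.0535);print(read_state()['width'])
T,p,d=wrist('w15');P=pts('wrist',d,T)
for nm,lo,hi in [('red',(0,150,90),(8,255,255)),('green',(50,120,60),(80,255,255)),('blue',(100,150,100),(120,255,255))]:
    for a,c,m in blobs(mask(p,lo,hi),100): print(nm,a,c.round(1),np.median(P[m],0).round(4))
E
```

```text
at [ 0.4537 -0.3442  0.0825] jaw -79.3 q6 0.69 turn [ 0.  -0.5  0.4] now [2.89 0.31 0.31] after [2.9  0.29 0.28]
-0.0019154718765345595
red 105 [118. 184.] [ 0.4846 -0.2326  0.054 ]
red 2483 [119.  252.2] [ 0.4503 -0.2356  0.058 ]
green 1697 [338.7 278.4] [ 0.4619 -0.3489  0.0676]
blue 2491 [260.6 278.1] [ 0.4542 -0.3105  0.0677]
```

>>> carry_out(
  offset=[
    [1.2,0,0],
    [0.8,0,0],
    [0.6,0,0],
    [0.4,0,0],
    [0.25,0,0],
  ],
  delta_rot=[
    [0,0,0],
    [0,0,0],
    [0,0,0],
    [0,0,0],
    [0,0,0],
  ],
)

```text
time: 43.13
tool_pos: [0.4586, -0.3479, 0.0567]
tcp_rot: [1.07, 1.29, -1.07]
wrist_force: [1.2, 0.6, 1.2]
width: -0.0
```

>>> carry_out(
  offset=[
    [0,0,0],
    [0,0,0],
    [0,0,0],
    [0,0,0],
    [0,0,0],
  ],
  delta_rot=[
    [0,0,0],
    [0,0,0],
    [0,0,0],
    [0,0,0],
    [0,0,0],
  ],
)

```text
time: 43.55
tool_pos: [0.4582, -0.3476, 0.0567]
tcp_rot: [1.071, 1.291, -1.071]
wrist_force: [1.2, -0.3, 1.3]
width: -0.0
```

>>> carry_out(
  offset=[
    [-0.5,0,0],
    [-1.5,0,0],
    [-2,0,0],
    [-2,0,0],
    [0,0,0],
  ],
  delta_rot=[
    [0,0,0],
    [0,0,0],
    [0,0,0],
    [0,0,0],
    [0,0,0],
  ],
)

```text
time: 43.97
tool_pos: [0.4599, -0.3492, 0.1207]
tcp_rot: [1.07, 1.285, -1.07]
wrist_force: [0.5, -0.4, 1.6]
width: 0.003
```

```bash
python3 - <<'E'
from h import *
T,p,d=wrist('w16');P=pts('wrist',d,T)
for nm,lo,hi in [('red',(0,150,90),(8,255,255)),('green',(50,120,60),(80,255,255)),('blue',(100,150,100),(120,255,255))]:
    for a,c,m in blobs(mask(p,lo,hi),300): print(nm,a,c.round(1),np.median(P[m],0).round(4))
go(.450,-.234,.0535)
p,d=read_camera('top');P=pts('top',d)
for nm,lo,hi in [('red',(0,150,90),(8,255,255)),('green',(50,120,60),(80,255,255))]:
    for a,c,m in blobs(mask(p,lo,hi),30): print(nm,a,c.round(1),np.median(P[m],0).round(4))
E
```

```text
red 1881 [135.8 246.1] [ 0.4502 -0.2355  0.0676]
green 1567 [323.3 263.5] [ 0.4564 -0.3479  0.058 ]
blue 1707 [261.6 261.9] [ 0.4541 -0.3104  0.0677]
at [ 0.4592 -0.3486  0.1189] jaw -79.3 q6 0.69 turn [ 0.   0.2 -0.2] now [  6.51   1.2  -11.45] after [  6.54   1.22 -11.43]
red 76 [548.5 174.7] [ 0.7064 -0.5725  0.0537]
red 74 [511.6 198.2] [ 0.6254 -0.4497  0.1504]
red 43 [349.8 243. ] [ 0.5213 -0.0748  0.1034]
red 102 [415.3 274.4] [ 0.452  -0.235   0.0672]
red 325 [520.9 347.9] [ 0.2765 -0.4992  0.0245]
```

>>> carry_out(
  offset=[
    [0,0.3,-2.85],
    [0,0.3,-2.85],
    [0,0.3,-2.85],
    [0,0.3,-2.85],
    [0,0,0],
  ],
  delta_rot=[
    [0,0,0],
    [0,0,0],
    [0,0,0],
    [0,0,0],
    [0,0,0],
  ],
)

```text
time: 44.48
tool_pos: [0.4455, -0.2281, 0.1137]
tcp_rot: [1.071, 1.3, -1.07]
wrist_force: [0.2, 0.2, 0.1]
width: -0.0
```

>>> carry_out(
  offset=[
    [2,0,0],
    [2,0,0],
    [1,0,0],
    [0.7,0,0],
    [0.5,0,0],
  ],
  delta_rot=[
    [0,0,0],
    [0,0,0],
    [0,0,0],
    [0,0,0],
    [0,0,0],
  ],
)

```text
time: 44.9
tool_pos: [0.4474, -0.2327, 0.0537]
tcp_rot: [1.071, 1.295, -1.072]
wrist_force: [-12.6, 7.7, 43.2]
width: 0.004
```

>>> carry_out(
  offset=[
    [0.15,0,0],
    [0,0,0],
    [0,0,0],
    [0,0,0],
    [0,0,0],
  ],
  delta_rot=[
    [0,0,0],
    [0,0,0],
    [0,0,0],
    [0,0,0],
    [0,0,0],
  ],
)

```text
time: 45.32
tool_pos: [0.4473, -0.2327, 0.0543]
tcp_rot: [1.071, 1.295, -1.072]
wrist_force: [-8.8, 5.5, 15.9]
width: -0.003
```

>>> carry_out(
  offset=[
    [-0.5,0,0],
    [-2,0,0],
    [-4,0,0],
    [-4,0,0],
    [-4,0,0],
  ],
  delta_rot=[
    [0,0,0],
    [0,0,0],
    [0,0,0],
    [0,0,0],
    [0,0,0],
  ],
)

```text
time: 45.73
tool_pos: [0.4479, -0.2333, 0.1989]
tcp_rot: [1.071, 1.293, -1.072]
wrist_force: [1.5, -0.5, -0.1]
width: 0.004
```

```bash
python3 - <<'E'
from h import *
T,p,d=wrist('w17');P=pts('wrist',d,T)
for nm,lo,hi in [('red',(0,150,90),(8,255,255)),('green',(50,120,60),(80,255,255)),('blue',(100,150,100),(120,255,255))]:
    for a,c,m in blobs(mask(p,lo,hi),300): print(nm,a,c.round(1),np.median(P[m],0).round(4))
go(.538,-.0735,.20,-.3)
E
```

```text
red 1146 [100.7  91.6] [ 0.5204 -0.0738  0.1046]
red 925 [328.  225.9] [ 0.4489 -0.2343  0.0578]
red 587 [521.8 389.2] [ 0.2972 -0.4792  0.024 ]
green 1018 [464. 246.] [ 0.4551 -0.3487  0.0674]
blue 985 [419.1 240.4] [ 0.4529 -0.3107  0.0675]
at [ 0.4529 -0.2361  0.2089] jaw -79.3 q6 0.86 turn [-79.    0.9  -0.1] now [  0.87  11.36 -14.41] after [ 0.89 16.3   8.43]
```

>>> carry_out(
  offset=[
    [0,0,0],
    [0,0,0],
    [0,0,0],
    [0,0,0],
    [0,0,0],
  ],
  delta_rot=[
    [-7,0,0],
    [-7,0,0],
    [-7,0,0],
    [-7,0,0],
    [-7,0,0],
  ],
  fingers=0.5,
)

```text
time: 46.2
tool_pos: [0.4486, -0.2336, 0.1977]
tcp_rot: [0.6, 1.486, -0.6]
wrist_force: [-0.4, -0.4, 0.9]
width: 0.709
```

>>> carry_out(
  offset=[
    [0,0,0],
    [0,0,0],
    [0,0,0],
    [0,0,0],
    [0,0,0],
  ],
  delta_rot=[
    [-7,0,0],
    [-7,0,0],
    [-7,0,0],
    [-7,0,0],
    [-7,0,0],
  ],
)

```text
time: 46.62
tool_pos: [0.4486, -0.2336, 0.1976]
tcp_rot: [0.123, 1.567, -0.123]
wrist_force: [-0.3, -0.4, 0.4]
width: 0.75
```

>>> carry_out(
  offset=[
    [0,0,0],
    [0,0,0],
    [0,3.2,1.8],
    [0,3.2,1.8],
    [0,3.2,1.8],
  ],
  delta_rot=[
    [-7,0,0],
    [-2,0,0],
    [0,0,0],
    [0,0,0],
    [0,0,0],
  ],
)

```text
time: 47.03
tool_pos: [0.5036, -0.1374, 0.1978]
tcp_rot: [0.006, 1.57, -0.007]
wrist_force: [0.3, -0.5, -0.5]
width: 0.753
```

>>> carry_out(
  offset=[
    [1,3.2,1.8],
    [1,3.1,1.8],
    [2,0,0],
    [0,0,0],
    [0,0,0],
  ],
  delta_rot=[
    [0,0,0],
    [0,0,0],
    [0,0,0],
    [0,0,0],
    [0,0,0],
  ],
)

```text
time: 47.45
tool_pos: [0.5382, -0.0744, 0.1562]
tcp_rot: [0.004, 1.575, -0.003]
wrist_force: [-0.7, 0.4, 0.4]
width: 0.749
```

>>> carry_out(
  offset=[
    [0,0,0],
    [0,0,0],
    [0,0,0],
    [0,0,0],
    [0,0,0],
  ],
  delta_rot=[
    [0,0,0],
    [0,0,0],
    [0,0,0],
    [0,0,0],
    [0,0,0],
  ],
)

```text
time: 47.87
tool_pos: [0.5396, -0.0754, 0.1586]
tcp_rot: [0.005, 1.569, -0.005]
wrist_force: [-0.3, -0.5, -0.2]
width: 0.751
```

```bash
python3 - <<'E'
from h import *
go(.5385,-.0735,.070,-0.4); print(read_state()['width'])
T,p,d=wrist('w18');P=pts('wrist',d,T)
r=mask(p,(0,150,90),(8,255,255))
for a,c,k in blobs(r,200): print('red',a,c.round(),np.median(P[k],0).round(4),np.percentile(P[k],[2,98],axis=0).round(4))
E
```

```text
at [ 0.5396 -0.0754  0.1586] jaw -0.4 q6 -0.18 turn [0.  0.1 0. ] now [ 8.86  0.19 -0.13] after [ 8.86  0.19 -0.11]
0.7512383274124588
red 1052 [296. 260.] [ 0.5209 -0.0719  0.1046] [[ 0.5133 -0.0853  0.1021]
 [ 0.5282 -0.0597  0.1061]]
```

>>> carry_out(
  offset=[
    [2,0.2,-0.15],
    [2.5,0,0],
    [2,0,0],
    [1.5,0,0],
    [0.8,0,0],
  ],
  delta_rot=[
    [0,0,0],
    [0,0,0],
    [0,0,0],
    [0,0,0],
    [0,0,0],
  ],
)

```text
time: 48.33
tool_pos: [0.5362, -0.0725, 0.0676]
tcp_rot: [0.005, 1.574, -0.004]
wrist_force: [-0.6, 0.6, -0.1]
width: 0.751
```

>>> carry_out(
  offset=[
    [0,0,0.1],
    [0,0,0],
    [0,0,0],
    [0,0,0],
    [0,0,0],
  ],
  delta_rot=[
    [0,0,0],
    [0,0,0],
    [0,0,0],
    [0,0,0],
    [0,0,0],
  ],
)

```text
time: 48.75
tool_pos: [0.54, -0.0729, 0.0711]
tcp_rot: [0.004, 1.568, -0.005]
wrist_force: [0.5, 0.4, -0.0]
width: 0.753
```

>>> carry_out(
  offset=[
    [0,0,0],
    [0,0,0],
    [0,0,0],
    [0,0,0],
    [0,0,0],
  ],
  delta_rot=[
    [0,0,0],
    [0,0,0],
    [0,0,0],
    [0,0,0],
    [0,0,0],
  ],
  fingers=-1,
  newtons=40,
)

```text
time: 49.17
tool_pos: [0.5405, -0.0727, 0.0711]
tcp_rot: [0.004, 1.568, -0.005]
wrist_force: [3.4, 1.3, 6.2]
width: 0.388
```

>>> carry_out(
  offset=[
    [0,0,0],
    [0,0,0],
    [0,0,0],
    [0,0,0],
    [0,0,0],
  ],
  delta_rot=[
    [0,0,0],
    [0,0,0],
    [0,0,0],
    [0,0,0],
    [0,0,0],
  ],
)

```text
time: 49.58
tool_pos: [0.5405, -0.0727, 0.0711]
tcp_rot: [0.004, 1.568, -0.005]
wrist_force: [3.4, 0.9, 6.0]
width: 0.393
```

>>> carry_out(
  offset=[
    [0,0.4,0],
    [0,0.8,0],
    [0,0.8,0],
    [0,0.8,0],
    [0,0.8,0],
  ],
  delta_rot=[
    [0,0,0],
    [0,0,0],
    [0,0,0],
    [0,0,0],
    [0,0,0],
  ],
)

```text
time: 50.0
tool_pos: [0.5408, -0.0378, 0.0711]
tcp_rot: [0.003, 1.568, -0.006]
wrist_force: [3.3, -5.9, 5.2]
width: 0.391
```

>>> carry_out(
  offset=[
    [0,0.8,0],
    [0,0.8,0],
    [0,0.8,0],
    [0,0.8,0],
    [0,0.8,0],
  ],
  delta_rot=[
    [0,0,0],
    [0,0,0],
    [0,0,0],
    [0,0,0],
    [0,0,0],
  ],
)

```text
time: 50.42
tool_pos: [0.541, 0.0024, 0.0711]
tcp_rot: [0.003, 1.568, -0.006]
wrist_force: [3.2, -4.4, 4.9]
width: 0.385
```

>>> carry_out(
  offset=[
    [0,0.8,0],
    [0,0.8,0],
    [0,0.8,0],
    [0,0.8,0],
    [0,0.8,0],
  ],
  delta_rot=[
    [0,0,0],
    [0,0,0],
    [0,0,0],
    [0,0,0],
    [0,0,0],
  ],
)

```text
time: 50.83
tool_pos: [0.5413, 0.0425, 0.0711]
tcp_rot: [0.003, 1.568, -0.006]
wrist_force: [3.6, -4.9, 5.1]
width: 0.388
```

>>> carry_out(
  offset=[
    [0,0.3,0],
    [0,0.3,0],
    [0,0.3,0],
    [0,0.3,0],
    [0,0.2,0],
  ],
  delta_rot=[
    [0,0,0],
    [0,0,0],
    [0,0,0],
    [0,0,0],
    [0,0,0],
  ],
)

```text
time: 51.25
tool_pos: [0.5415, 0.0566, 0.0711]
tcp_rot: [0.003, 1.567, -0.005]
wrist_force: [3.6, -4.3, 5.2]
width: 0.39
```

>>> carry_out(
  offset=[
    [0,0.1,0],
    [0,0.1,0],
    [0,0.1,0],
    [0,0.1,0],
    [0,0.1,0],
  ],
  delta_rot=[
    [0,0,0],
    [0,0,0],
    [0,0,0],
    [0,0,0],
    [0,0,0],
  ],
)

```text
time: 51.67
tool_pos: [0.5415, 0.0604, 0.0711]
tcp_rot: [0.001, 1.568, -0.007]
wrist_force: [3.3, -11.1, 6.9]
width: 0.39
```

Stop felt (y force rising at 0.0604, 133 mm of travel). Push slightly to confirm, relax, let go.

>>> carry_out(
  offset=[
    [0,0.1,0],
    [0,0.1,0],
    [0,0,0],
    [0,0,0],
    [0,0,0],
  ],
  delta_rot=[
    [0,0,0],
    [0,0,0],
    [0,0,0],
    [0,0,0],
    [0,0,0],
  ],
)

```text
time: 52.08
tool_pos: [0.5415, 0.0603, 0.0711]
tcp_rot: [-0.001, 1.568, -0.009]
wrist_force: [4.1, -15.4, 5.9]
width: 0.391
```

>>> carry_out(
  offset=[
    [0,-0.15,0],
    [0,0,0],
    [0,0,0],
    [0,0,0],
    [0,0,0],
  ],
  delta_rot=[
    [0,0,0],
    [0,0,0],
    [0,0,0],
    [0,0,0],
    [0,0,0],
  ],
)

```text
time: 52.5
tool_pos: [0.5414, 0.0604, 0.0711]
tcp_rot: [0.001, 1.568, -0.007]
wrist_force: [3.8, -9.5, 6.1]
width: 0.385
```

>>> carry_out(
  offset=[
    [0,0,0],
    [0,0,0],
    [0,0,0],
    [0,0,0],
    [0,0,0],
  ],
  delta_rot=[
    [0,0,0],
    [0,0,0],
    [0,0,0],
    [0,0,0],
    [0,0,0],
  ],
  fingers=0.5,
)

```text
time: 52.92
tool_pos: [0.5396, 0.063, 0.0696]
tcp_rot: [0.004, 1.571, -0.004]
wrist_force: [0.1, 0.3, 0.3]
width: 0.746
```

>>> carry_out(
  offset=[
    [0,0,0],
    [0,0,0],
    [-2,0,0],
    [-4,0,0],
    [-4,0,0],
  ],
  delta_rot=[
    [0,0,0],
    [0,0,0],
    [0,0,0],
    [0,0,0],
    [0,0,0],
  ],
)

```text
time: 53.33
tool_pos: [0.5376, 0.0628, 0.1687]
tcp_rot: [0.004, 1.576, -0.004]
wrist_force: [1.3, -0.5, 1.1]
width: 0.749
```

>>> carry_out(
  offset=[
    [-4,-1,-1],
    [-3,-2,-2],
    [0,-2,-2],
    [0,0,0],
    [0,0,0],
  ],
  delta_rot=[
    [0,0,0],
    [0,0,0],
    [0,0,0],
    [0,0,0],
    [0,0,0],
  ],
)

```text
time: 53.75
tool_pos: [0.4893, 0.0128, 0.2398]
tcp_rot: [0.006, 1.569, -0.005]
wrist_force: [-0.5, 0.1, -0.5]
width: 0.749
```

```bash
python3 - <<'E'
from h import *
T,p,d=wrist('w19');P=pts('wrist',d,T)
for nm,lo,hi in [('red',(0,150,90),(8,255,255)),('green',(50,120,60),(80,255,255)),('blue',(95,140,80),(125,255,255))]:
    for a,c,m in blobs(mask(p,lo,hi),200): print(nm,a,c.round(1),np.median(P[m],0).round(4),np.percentile(P[m],[2,98],axis=0).round(4).tolist())
p,d=read_camera('top');P=pts('top',d)
for nm,lo,hi in [('red',(0,150,90),(8,255,255)),('green',(50,120,60),(80,255,255)),('blue',(100,140,90),(125,255,255))]:
    for a,c,m in blobs(mask(p,lo,hi),30):
        if c[1]<300 : print('top',nm,a,c.round(1),np.median(P[m],0).round(4))
E
```

```text
red 664 [365.3 172. ] [0.5208 0.0606 0.1047] [[0.5138, 0.0472, 0.101], [0.5283, 0.073, 0.1062]]
blue 2342 [189.1  48.2] [0.3558 0.172  0.0013] [[0.3324, 0.125, -0.0004], [0.383, 0.2114, 0.0031]]
blue 415 [576.8  26.5] [0.6771 0.1647 0.0916] [[0.666, 0.1513, 0.09], [0.6806, 0.1805, 0.0936]]
blue 521 [561.3 119.7] [0.6776 0.0996 0.0915] [[0.6734, 0.0719, 0.09], [0.6808, 0.1245, 0.0931]]
blue 426 [543.  215.7] [0.6773 0.0224 0.0915] [[0.6677, -0.0071, 0.0902], [0.6805, 0.0449, 0.0932]]
blue 373 [527.2 297.3] [ 0.6768 -0.0553  0.0915] [[0.6658, -0.0863, 0.0901], [0.6801, -0.0342, 0.0929]]
top red 77 [548.5 174.8] [ 0.7068 -0.5723  0.0536]
top red 74 [511.6 198.2] [ 0.6248 -0.449   0.1512]
top red 97 [414.5 274.5] [ 0.4527 -0.2338  0.0573]
top green 111 [462.  272.2] [ 0.4582 -0.3487  0.0669]
top blue 79 [246.6 178.7] [0.6795 0.1794 0.0914]
top blue 77 [279.  178.8] [0.6792 0.1014 0.0909]
top blue 75 [312.4 179.5] [0.679  0.0162 0.091 ]
top blue 36 [339.3 179.6] [ 0.6793 -0.0498  0.0907]
top blue 36 [350.7 179.8] [ 0.6792 -0.0743  0.0907]
top blue 117 [446.1 272.9] [ 0.4555 -0.3101  0.0664]
```

View pics/w19.png

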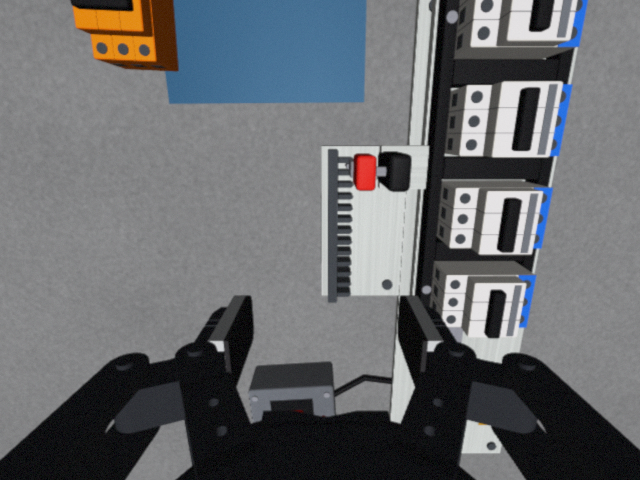

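```bash
python3 - <<'E'
from workcell import *
print(finish_job(), read_state()['time'])
E
```

```text
the job is handed in; nothing more can be done
the job is handed in; nothing more can be done
```

I did the whole job in order and handed it in at about 54 s of the 195 s; the system gives no verdict.

- **Breakers:** all four are in the nests with the blue end to the lens. Measured before the slide, each lay within about 2 mm of its nest centre. The last views show the blue label tops level at 91 mm, as they should be for breakers lying flat.
- **Carriage:** it reached the stop in front of the lens and later the loading end, and I felt the stop both times. The handle moved 132.5 mm back. The release button was out again after each slide.
- **Gauge:** I turned the bezel 79° clockwise. In the picture the zero mark lies about 1 to 1.5 mm from the pointer tip. My angle script read it less favourably, 5.8° or about 2 mm, still within the 3.5 mm limit. I did not correct it further.
- **Keys:** red was pressed first, green was pressed for marking, then red again. At the end red reads latched in (57 mm) and green and blue read out (67 mm); I did not measure the white pilot key.
- **Pressing force:** the second red press peaked at 43 N on the fingertips, which is below the 120 N wrist limit.
- **Other objects:** the bottle's red cap reads the same place as at the start. I did not measure the lens cap, or the screwdriver at the very end; the screwdriver was unmoved when last measured, after marking. The orange look-alike was left alone.

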